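Fetch the stamp from behind the paint bottles

TASK

Clear the three paint bottles out of the wooden caddy and stand them upright in the white side tray; then take the stamp from behind where they stood and set it down, knob up, on the middle of the ink pad. With the stamp on the pad, put each bottle back upright on the caddy spot of its own colour, centred on it, without ever knocking a bottle over.

Things in the scene. Friction and masses are not known exactly. Their poses are not given: they have to be found in the camera images.
- bottle_teal: loose teal green-blue paint squeeze bottle with a white nozzle cap and a white paper band near its foot, standing upright; straight round body 34 mm in diameter up to 98 mm above its base, 135 mm tall in all, about 0.14 kg; origin at the centre of its underside, z up
- bottle_yellow: loose yellow paint squeeze bottle with a white nozzle cap and a white paper band near its foot, standing upright; straight round body 34 mm in diameter up to 98 mm above its base, 135 mm tall in all, about 0.14 kg; origin at the centre of its underside, z up
- bottle_navy: loose dark navy blue paint squeeze bottle with a white nozzle cap and a white paper band near its foot, standing upright; straight round body 34 mm in diameter up to 98 mm above its base, 135 mm tall in all, about 0.14 kg; origin at the centre of its underside, z up
- spot_teal: teal green-blue flat rectangle 48 x 62 mm, 2 mm thick, fixed on the floor of the low wooden caddy, under the bottle of that colour; origin at the centre of its underside, so a bottle on it has its base 2 mm above this origin; x axis points to the caddy's back row, y (62 mm side) runs along the row of three spots, 72 mm apart
- spot_yellow: yellow flat rectangle 48 x 62 mm, 2 mm thick, fixed on the floor of the low wooden caddy, under the bottle of that colour; origin at the centre of its underside, so a bottle on it has its base 2 mm above this origin; x axis points to the caddy's back row, y (62 mm side) runs along the row of three spots, 72 mm apart
- spot_navy: dark navy blue flat rectangle 48 x 62 mm, 2 mm thick, fixed on the floor of the low wooden caddy, under the bottle of that colour; origin at the centre of its underside, so a bottle on it has its base 2 mm above this origin; x axis points to the caddy's back row, y (62 mm side) runs along the row of three spots, 72 mm apart
- caddy: low wooden caddy, fixed, 160 x 250 mm, floor 6 mm thick, rim 12 mm high; origin at the centre of its underside, x to its back row, y along its 250 mm side. The three spots lie in a row at x = -28 mm; the stamp stands about 50 mm behind the middle one, and two small white-lidded cups (36 mm wide, 29 mm high) about 95 mm to either side of the stamp
- stamp: loose hand stamp: square wooden block 40 x 40 mm, 22 mm high with its black rubber underside, and above it an upright round red knob 24 mm in diameter, full width from 32 to 50 mm above the underside, top at 54 mm; about 0.08 kg; origin at the centre of its underside, z up through the knob, x, y square to the sides. It stands close behind the bottles, which tower over it
- ink_pad: open ink pad, fixed: grey steel base 110 x 90 mm with a flat rigid dark blue ink surface 94 x 74 mm on top; origin at the centre of its underside, the ink surface is 14 mm above it; x along the 110 mm side. Its bare grey steel lid, 8 mm high, lies opened flat beyond the base on the +x side (110 mm long) and is not the pad
- tray: empty white plastic side tray, fixed, 250 x 120 mm outside, walls 5 mm thick and 18 mm high; origin at the centre of its underside, inner floor 5 mm above it; x along the 250 mm side

How it is judged:
On the way, in this order (a step that is already met when the one before it is completed fails the run):
1. all three bottles stand upright on the floor of the side tray (x of bottle_teal in the frame of tray between -0.11 and 0.11 m and y of bottle_teal in the frame of tray between -0.045 and 0.045 m and z of each of bottle_teal, bottle_yellow, bottle_navy in the frame of tray below 0.01 m and angle between each of bottle_teal, bottle_yellow, bottle_navy's own z axis and vertical below 0.1 rad and linear speed of each of bottle_teal, bottle_yellow, bottle_navy below 0.03 m/s and x of bottle_yellow in the frame of tray between -0.11 and 0.11 m and y of bottle_yellow in the frame of tray between -0.045 and 0.045 m and x of bottle_navy in the frame of tray between -0.11 and 0.11 m and y of bottle_navy in the frame of tray between -0.045 and 0.045 m), for 0.2 s.
2. the stamp stands knob up on the middle of the ink pad (centre within 15 mm) while the three bottles still stand in the side tray (all of step 1 and horizontal distance between stamp and ink_pad below 0.015 m and z of stamp in the frame of ink_pad between 0.01 and 0.019 m and angle between stamp's own z axis and vertical below 0.1 rad and linear speed of stamp below 0.03 m/s), for 0.2 s.
At the end, for the whole second after the job is handed in: Each bottle stands upright (within 0.1 rad) and at rest on the spot of its own colour, its centre within 12 mm of the spot's centre; the stamp stands upright (within 0.1 rad), knob up and at rest on the ink pad, its centre within 15 mm of the pad's centre; all released (horizontal distance between stamp and ink_pad below 0.015 m and z of stamp in the frame of ink_pad between 0.01 and 0.019 m and angle between each of stamp, bottle_teal, bottle_yellow, bottle_navy's own z axis and vertical below 0.1 rad and linear speed of each of stamp, bottle_teal, bottle_yellow, bottle_navy below 0.03 m/s and angular speed of each of stamp, bottle_teal, bottle_yellow, bottle_navy below 0.3 rad/s and horizontal distance between bottle_teal and spot_teal below 0.012 m and z of bottle_teal in the frame of spot_teal below 0.007 m and horizontal distance between bottle_yellow and spot_yellow below 0.012 m and z of bottle_yellow in the frame of spot_yellow below 0.007 m and horizontal distance between bottle_navy and spot_navy below 0.012 m and z of bottle_navy in the frame of spot_navy below 0.007 m); the robot touches nothing.
It fails at once if the teal bottle is knocked over (tilted more than 0.6 rad) (angle between bottle_teal's own z axis and vertical above 0.6 rad).
It fails at once if the yellow bottle is knocked over (tilted more than 0.6 rad) (angle between bottle_yellow's own z axis and vertical above 0.6 rad).
It fails at once if the navy bottle is knocked over (tilted more than 0.6 rad) (angle between bottle_navy's own z axis and vertical above 0.6 rad).
It also fails if it takes over 147 s, if anything falls off the work surface, if the arm or the gripper's body presses on something with over 40 N, if the wrist force passes 120 N, or if a joint passes its speed limit or range.

ROBOT

A 7-joint arm with a two-finger parallel gripper is mounted at the origin on the work surface. World frame = base frame: x ahead of the robot, y to its left, z up, the work surface at z = 0. Lengths are in m, angles in rad, forces in N, time in s.
With the tool pointing down it reaches from about 0.425 to 0.925 m from the base axis. Payload 6.8 kg.
Tool frame: the origin (TCP) lies on the centre line of the jaws, within the pads' length; the fingertips stand 25 mm ahead of it and the grasp point (between the pads) lies 6 mm ahead of it; z points along the fingers, y is the line along which they close (so a half turn about z gives the same grasp; the last joint's range is limited). The gripper opens to 85 mm and grips with 20 to 120 N. Pads are 22 mm wide; open, the fingers measure 114 mm over their backs; the gripper's body (76 mm by 85 mm) begins 54 mm behind the grasp point. The pads swing forward as they close: fully open they stand 13 mm farther back than shut.
Start: joints at [-1.431, 0.477, 0.022, 1.555, -0.011, 1.109, -0.083], TCP at [0.166, 0.654, 0.256] pointing down, gripper open.
Joint ranges: [-2.96, 2.96], [-0.34, 2.1], [-1.41, 1.46], [0.24, 2.44], [-1.37, 4.51], [0.17, 1.92], [-2.96, 2.96]. Speed limits (rad/s): [2.39, 2.39, 3.14, 3.14, 3.14, 3.14, 3.14].

INTERFACE

Orientations are given as a rotation vector (axis times angle).
In Python, from bench import status, imaging, workorder gives the robot as it stands.
- The arm moves only by the tool send_rows, never from a script. Its argument "steps" is a list of rows, each an object of numbers: "dx", "dy", "dz": the shift along the tool's x, y, z in cm; "yaw": the turn about the tool's z in degrees; "gripper": the opening, from 0 (shut) to 1 (fully open). A call has 1 to 5 rows; each row is the pose to reach, as a shift and turn from the pose commanded when the call began, along the tool's axes at that moment; what a row does not reach only later rows make up. A row lasts 1/8 s, in which the tool goes at most 62.5 mm and 10.7 degrees, less where a joint would pass 70% of its speed; a pose out of reach is approached as far as the arm can. A call with a gripper value outside its range is refused whole. The fingers move at their own pace and stop on an object; "force" is the grip in N (left out, the last holds). Time passes only in rows, so rows that repeat a pose let the fingers close. It gives the time, the measured TCP pose, the force, the opening and the grip force at its end, in the units of the state.
- status.get_obs(): the state, without advancing time (a new reading comes with each control period).
- imaging.grab_frame(name): name is "scene" or "top"; returns a dict with "color" (400x640x3 uint8, red, green, blue), "depth" (400x640 float32, m along the optical axis (not along the pixel's ray), 0 where there is no reading), "K" (3x3 intrinsics, pixels), "R" (3x3) and "t" (3): a world point X has camera coordinates R X + t. Camera axes: x right, y down, z forward; pixel columns grow to the right and rows downward; lengths in m; the calibration is good to about 2 mm. A picture is of the moment at which its call begins.
- workorder.hand_in(): hands the job in; it is judged then, once.
The state is a dict: "clock": time; "joints": joint angles; "qvel": joint speeds; "tau": joint torques, N m; "tcp_pos": TCP position; "orientation": TCP orientation; "contact_force": force on the tool from outside, world axes, zero at the start; "moment": the same for the moment, N m; "grip_width": finger opening in m; "gripper_force": force on a finger pad.
Only numpy, scipy, OpenCV 4.12 (cv2) and the standard library are available. Lean on these libraries where they do the work, as an engineer would, in place of code of your own. Each camera call takes 0.05 s, during which the arm holds its last target. There are 200 camera calls.

## Working session

There is one attempt and no reset: what is moved stays moved. The work goes in short steps, Python scripts to look and compute and a tool call to move; the robot and the scene stay as the last step left them, time stands still between calls to the robot, and variables do not carry over. Pictures are saved under pics/ and viewed, at most 14 in all, crops included, and the job is handed in when it is done.

Besides the shell and the picture viewer there is one more tool, called after "Request:" as name(argument=value, ...), one argument or row to a line, values as JSON. send_rows: Moves the arm, as the interface text tells. Its arguments: {"type":"object","properties":{"steps":{"type":"array"},"force":{"type":"number"}},"required":["steps"]}

```bash
mkdir -p pics
python3 - <<'E'
from bench import status, imaging
import cv2,numpy as np
print(status.get_obs())
for n in("scene","top"):
    f=imaging.grab_frame(n); cv2.imwrite(f"pics/{n}0.png",f["color"][:,:,::-1]); print(n,f["K"],f["R"],f["t"])
    np.savez(f"{n}0.npz",**f)
E
```

```text
{'clock': 0.0, 'joints': array([-1.43110872,  0.4778284 ,  0.0223502 ,  1.55646101, -0.01147115,
        1.1092585 , -0.08309233]), 'qvel': array([-0.00052968,  0.00058582,  0.00115109, -0.0016042 , -0.00103773,
       -0.0008081 ,  0.0010073 ]), 'tau': array([-1.02604688e-03, -5.96460056e+01,  1.60728972e+00, -2.81197107e+01,
        1.23960464e-02,  9.54938703e-03,  7.82117411e-06]), 'tcp_pos': array([0.1654425 , 0.65385438, 0.25530286]), 'orientation': array([-3.88170395e-01, -3.11745887e+00,  2.86821554e-03]), 'contact_force': array([-0.28607999, -0.01172852,  0.277824  ]), 'moment': array([-0.01318763, -0.03804206,  0.00227992]), 'gripper_force': 0.0, 'grip_width': 0.08547024384558471}
scene [[475.54890356   0.         325.62982352]
 [  0.         475.54890356 194.18328247]
 [  0.           0.           1.        ]] [[ 0.56999477  0.8215916  -0.0096544 ]
 [ 0.69086455 -0.48559456 -0.53563429]
 [-0.44476075  0.29863886 -0.84439487]] [-0.3305577  -0.32477944  1.30721998]
top [[516.86936705   0.         315.61035186]
 [  0.         516.86936705 199.4470515 ]
 [  0.           0.           1.        ]] [[-0.00530708 -0.99995148  0.00829913]
 [-0.98850687  0.00399208 -0.1511232 ]
 [ 0.15108274 -0.00900577 -0.9884801 ]] [0.00194957 0.54170342 1.3068846 ]
```

View pics/scene0.png

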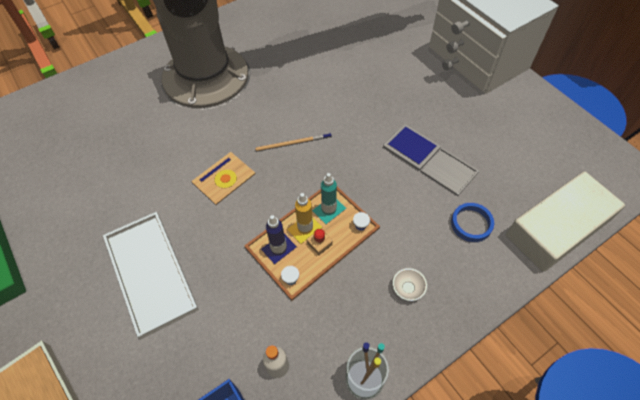

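View pics/top0.png

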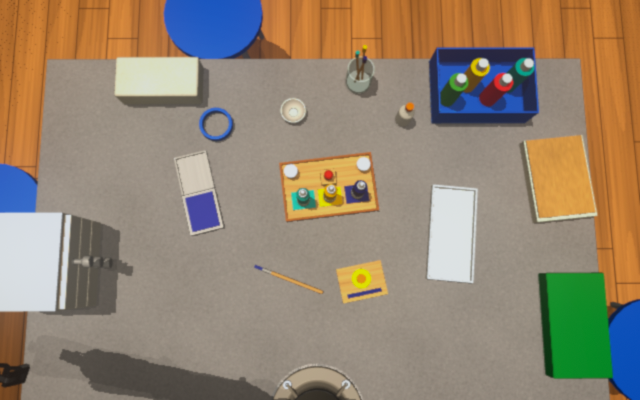

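The scene view shows the bottles navy/yellow/teal at (276,235), (304,214), (329,194), with the stamp's red knob at (319,235). The pad is at (412,146) with its lid to the right, and the tray is at (148,272). In the top view the bottles are at (360,190), (331,194), (303,198), the knob at (328,175), the pad at (204,212) with its lid above, and the tray at (453,233).

```bash
cat > h.py <<'E'
import numpy as np,cv2
from scipy.optimize import least_squares
def cloud(f):
    d=f["depth"];v,u=np.indices(d.shape);K=f["K"]
    c=np.stack([(u-K[0,2])*d/K[0,0],(v-K[1,2])*d/K[1,1],d],-1)
    return (c-f["t"])@f["R"]
def hsv(f): return cv2.cvtColor(np.ascontiguousarray(f["color"]),cv2.COLOR_RGB2HSV).astype(int)
RNG={"teal":(80,97,100,50),"yellow":(20,32,150,120),"navy":(105,135,80,10),"red":(0,6,170,60),"red2":(174,180,170,60),"white":(0,180,-1,150)}
def mask(f,n):
    H=hsv(f);a,b,s,v=RNG[n];m=(H[...,0]>=a)&(H[...,0]<=b)&(H[...,1]>s)&(H[...,2]>v)
    if n=="white": m&=H[...,1]<40
    return m&(f["depth"]>0)
def circ(p,r):
    return least_squares(lambda c:np.hypot(p[:,0]-c[0],p[:,1]-c[1])-r,p.mean(0)+[.01,0],loss="soft_l1",f_scale=.002)
def box(P,lo,hi,): 
    return np.all((P>lo)&(P<hi),-1)
def rect(xy):
    (c,s,a)=cv2.minAreaRect((xy*1000).astype(np.float32)); return np.round(c,1),np.round(s,1),round(a,1)
E
python3 - <<'E'
from h import *
for n in("scene","top"):
    f=dict(np.load(n+"0.npz"));P=cloud(f);H=hsv(f)
    near=box(P,[.4,-.2,-.02],[.85,.2,.2])
    print(n,"table z",np.median(P[...,2][(f["depth"]>0)&(abs(P[...,2])<.02)]))
    for c in("teal","yellow","navy"):
        m=mask(f,c)&near; 
        b=P[m&(P[...,2]>.05)&(P[...,2]<.1)]
        sp=P[m&(P[...,2]<.02)]
        print(c,len(b),b.mean(0).round(4) if len(b) else 0,(circ(b[:,:2],.017).x.round(4) if len(b) else 0),"spot",len(sp),np.median(sp[:,2]) if len(sp) else 0, rect(sp[:,:2]) if len(sp)>3 else 0)
        # cap
    r=(mask(f,"red")|mask(f,"red2"))&near; q=P[r]; print("red",len(q),q.mean(0).round(4),q.max(0),q.min(0))
    w=mask(f,"white")&near&(P[...,2]>.1); k,L,st,ce=cv2.connectedComponentsWithStats(w.astype(np.uint8))
    for i in range(1,k): 
        q=P[L==i]; print("cap",len(q),q.mean(0).round(4),q[:,2].max())
    w=mask(f,"white")&near&(P[...,2]>.015)&(P[...,2]<.05); k,L,st,ce=cv2.connectedComponentsWithStats(w.astype(np.uint8))
    for i in range(1,k):
        q=P[L==i]
        if len(q)>20: print("cup",len(q),q.mean(0).round(4),q[:,2].max())
    # caddy by height, not colour: 
    m=near&(P[...,2]>.004)
    k,L,st,ce=cv2.connectedComponentsWithStats(m.astype(np.uint8)); i=1+np.argmax(st[1:,4]); q=P[L==i];q=q[q[:,2]<.02];print("caddy",rect(q[:,:2]),np.percentile(q[:,2],[20,50,97]))
    for nm,lo,hi,col in(("pad",[.4,.2,-.02],[.8,.5,.03],"navy"),("tray",[.3,-.6,-.01],[.8,-.2,.04],"white")):
        m=mask(f,col)&box(P,lo,hi);k,L,st,ce=cv2.connectedComponentsWithStats(m.astype(np.uint8)); i=1+np.argmax(st[1:,4]); q=P[L==i]; print(nm,len(q),rect(q[:,:2]),np.percentile(q[:,2],[5,30,50,95]))
    m=box(P,[.4,.2,.005],[.8,.5,.03]);k,L,st,ce=cv2.connectedComponentsWithStats(m.astype(np.uint8))
    for i in range(1,k):
        if st[i,4]>150: print("padbase?",st[i,4],rect(P[L==i][:,:2]),np.percentile(P[L==i][:,2],[5,50,95]))
E
```

```text
scene table z -0.0002198829525284588
teal 75 [0.5587 0.0253 0.0773] [0.5703 0.0149] spot 243 0.007801366597681755 (array([546.7,  32.7]), array([47. , 59.7]), 6.1)
yellow 2 [ 0.569  -0.0288  0.0649] [ 0.5804 -0.0161] spot 285 0.007710073219003885 (array([549.6, -25.8]), array([58.6, 99.4]), 21.7)
navy 2 [ 0.5743 -0.0991  0.0699] [ 0.5848 -0.0859] spot 250 0.0076173823852373 (array([581.6, -40.5]), array([213.4,  54.5]), 77.3)
red 80 [ 0.6087 -0.0359  0.0583] [ 0.61779627 -0.02412043  0.06233952] [ 0.59819677 -0.04569816  0.04877792]
cap 37 [0.5492 0.0319 0.1309] 0.14459492252211045
cap 4 [0.5397 0.0266 0.1271] 0.13200053214965266
cap 46 [ 0.5574 -0.0388  0.1313] 0.1439624731868934
cap 48 [ 0.5668 -0.1124  0.1313] 0.14611192394704745
cup 191 [0.6211 0.0647 0.0344] 0.04039970756377982
cup 237 [ 0.6386 -0.1286  0.0345] 0.038139709256171994
cup 373 [0.7882 0.0628 0.0215] 0.028078092929671537
caddy (array([572.4, -35.2]), array([182.4, 256.5]), 6.8) [0.0052637  0.00684228 0.01407937]
pad 882 (array([516.1, 299.6]), array([92.5, 77.2]), 14.1) [0.01034563 0.01229263 0.01326132 0.01612355]
t
[... 973 characters left out ...]
0333 0.1315] 0.14577658957842451
cup 114 [0.7902 0.0593 0.0244] 0.03234021947859734
cup 135 [ 0.6381 -0.1272  0.0347] 0.0411235899955114
cup 141 [0.6201 0.066  0.0345] 0.04184533619432435
caddy (array([585. , -33.8]), array([173., 261.]), 5.1) [0.00547835 0.00763784 0.01487316]
pad 923 (array([516.3, 300.6]), array([92.6, 72.5]), 14.4) [0.00941389 0.01261193 0.01381274 0.01839235]
tray 19790 (array([ 549.8, -400. ]), array([399.9, 499.4]), 90.0) [-0.00479242 -0.00130484  0.0005027   0.00854436]
padbase? 411 (array([753.8, 269.4]), array([89.2, 88.1]), 89.2) [0.0076512  0.02005433 0.02609601]
padbase? 1451 (array([531.9, 306.1]), array([145.2,  98.6]), 13.4) [0.00772419 0.01311923 0.01801059]
```

```bash
cat >> h.py <<'E'
def plan(*targets):
    """targets: (x,y,z,yaw of tool y in deg) -> dx,dy,dz cm, yaw from present pose"""
    from bench import status; from scipy.spatial.transform import Rotation as Ro
    s=status.get_obs();R=Ro.from_rotvec(s["orientation"]).as_matrix();a=np.degrees(np.arctan2(R[1,1],R[0,1]))
    print("t",round(s["clock"],2),"tcp",s["tcp_pos"].round(4),"ydir",round(a,1),"w",round(s["grip_width"],4),"gf",s["gripper_force"],"tilt z",R[:,2].round(4))
    for t in targets:
        d=R.T@(np.array(t[:3])-s["tcp_pos"])*100; print(d.round(2),"yaw",round((a-t[3]+180)%360-180,1))
E
python3 - <<'E'
from h import *
for n in("scene","top"):
    f=dict(np.load(n+"0.npz"));P=cloud(f)
    for z in(.018,):
        m=((mask(f,"white"))&box(P,[.28,-.46,-.02],[.6,-.27,.04])).astype(np.uint8)
        m=cv2.morphologyEx(m,cv2.MORPH_OPEN,np.ones((5,5)))
        k,L,st,ce=cv2.connectedComponentsWithStats(m);i=1+np.argmax(st[1:,4]);c,_=cv2.findContours((L==i).astype(np.uint8),0,2)
        c=max(c,key=cv2.contourArea)[:,0].astype(float)
        K=f["K"];r=np.c_[(c-K[:2,2])/K[0,0],np.ones(len(c))]@f["R"];o=-f["R"].T@f["t"]
        X=o+r*((z-o[2])/r[:,2:]);print(n,rect(X[:,:2]),st[i,4])
    q=P[L==i]; fl=q[box(q,[.35,-.39,-.1],[.54,-.33,.1])]; print("floor",np.median(fl[:,2]))
plan((.563,-.1105,.2,7),(.563,-.1105,.102,7))
E
```

```text
scene (array([ 461.5, -357.9]), array([114. , 237.4]), 84.3) 5881
floor 0.004624116542845599
top (array([ 438.6, -359.7]), array([315.1, 186.8]), 0.0) 7198
floor 0.004645116835756784
t 0.1 tcp [0.1654 0.6539 0.2554] ydir 75.8 w 0.0855 gf 0.0 tilt z [-3.0e-04 -1.6e-03 -1.0e+00]
[-57.29 -64.35   5.66] yaw 68.8
[-57.29 -64.33  15.46] yaw 68.8
```

Request:
send_rows(
  steps=[
    {"dx":-20,"dy":-22,"dz":0},
    {"dx":-20,"dy":-22,"dz":0},
    {"dx":-20,"dy":-22,"dz":0},
    {"dx":-20,"dy":-22,"dz":0},
    {"dx":-20,"dy":-22,"dz":0},
  ],
)

```text
validation failed for argument at $.st...
```

Request:
send_rows(
  steps=[
    {"dx":-20,"dy":-22,"dz":0},
    {"dx":-20,"dy":-22,"dz":0},
    {"dx":-20,"dy":-22,"dz":0},
    {"dx":-20,"dy":-22,"dz":0},
    {"dx":-20,"dy":-22,"dz":0},
  ],
)

```text
validation failed for argument at $.st...
```

```bash
python3 -c "
from h import *
plan((.565,-.1105,.22,7),(.565,-.1105,.102,7))"
```

```text
t 0.1 tcp [0.1654 0.6539 0.2554] ydir 75.8 w 0.0855 gf 0.0 tilt z [-3.0e-04 -1.6e-03 -1.0e+00]
[-57.48 -64.3    3.66] yaw 68.8
[-57.48 -64.28  15.46] yaw 68.8
```

Request:
send_rows(
  steps=[
    {"dx":-20,"dy":-22,"dz":0,"yaw":0,"gripper":1},
    {"dx":-20,"dy":-22,"dz":0,"yaw":0,"gripper":1},
    {"dx":-20,"dy":-22,"dz":0,"yaw":0,"gripper":1},
    {"dx":-20,"dy":-22,"dz":0,"yaw":0,"gripper":1},
    {"dx":-20,"dy":-22,"dz":0,"yaw":0,"gripper":1},
  ],
)

```text
clock: 0.72
tcp_pos: [0.3066, 0.3891, 0.2561]
orientation: [-0.391, -3.117, 0.001]
contact_force: [0.2, 0.7, -0.2]
grip_width: 0.0856
gripper_force: 0.0
```

Request:
send_rows(
  steps=[
    {"dx":-21,"dy":-22,"dz":0,"yaw":50,"gripper":1},
    {"dx":-21,"dy":-22,"dz":0,"yaw":50,"gripper":1},
    {"dx":-21,"dy":-22,"dz":0,"yaw":50,"gripper":1},
    {"dx":-21,"dy":-22,"dz":0,"yaw":50,"gripper":1},
    {"dx":-21,"dy":-22,"dz":0,"yaw":50,"gripper":1},
  ],
)

```text
clock: 1.35
tcp_pos: [0.4557, 0.125, 0.2564]
orientation: [1.677, 2.657, 0.0]
contact_force: [-1.2, 0.5, 0.0]
grip_width: 0.0857
gripper_force: 0.0
```

```bash
python3 -c "
from h import *
plan((.565,-.1105,.22,7),(.565,-.1105,.102,7))"
```

```text
t 1.35 tcp [0.4557 0.125  0.2564] ydir 25.5 w 0.0857 gf 0.0 tilt z [ 2.e-04  2.e-04 -1.e+00]
[-25.96  -0.26   3.63] yaw 18.5
[-25.96  -0.27  15.43] yaw 18.5
```

Request:
send_rows(
  steps=[
    {"dx":-26,"dy":-0.3,"dz":3.6,"yaw":18.5,"gripper":1},
    {"dx":-26,"dy":-0.3,"dz":3.6,"yaw":18.5,"gripper":1},
    {"dx":-26,"dy":-0.3,"dz":3.6,"yaw":18.5,"gripper":1},
    {"dx":-26,"dy":-0.3,"dz":3.6,"yaw":18.5,"gripper":1},
    {"dx":-26,"dy":-0.3,"dz":3.6,"yaw":18.5,"gripper":1},
  ],
)

```text
clock: 1.98
tcp_pos: [0.5656, -0.1131, 0.2196]
orientation: [2.082, 2.351, -0.004]
contact_force: [-1.0, 0.2, -0.5]
grip_width: 0.0855
gripper_force: 0.0
```

```bash
python3 -c "
from h import *
plan((.565,-.1105,.22,7),(.565,-.1105,.102,7),(.565,-.1105,.26,7))
from bench import imaging
f=imaging.grab_frame('scene');cv2.imwrite('pics/s1.png',cv2.resize(f['color'][100:300,180:480,::-1],None,fx=2.5,fy=2.5))"
```

```text
t 1.98 tcp [ 0.5656 -0.1131  0.2196] ydir 6.9 w 0.0855 gf 0.0 tilt z [-8.0e-04 -2.7e-03 -1.0e+00]
[ 0.26 -0.03 -0.04] yaw -0.1
[ 0.29 -0.02 11.76] yaw -0.1
[ 0.25 -0.03 -4.04] yaw -0.1
```

View pics/s1.png

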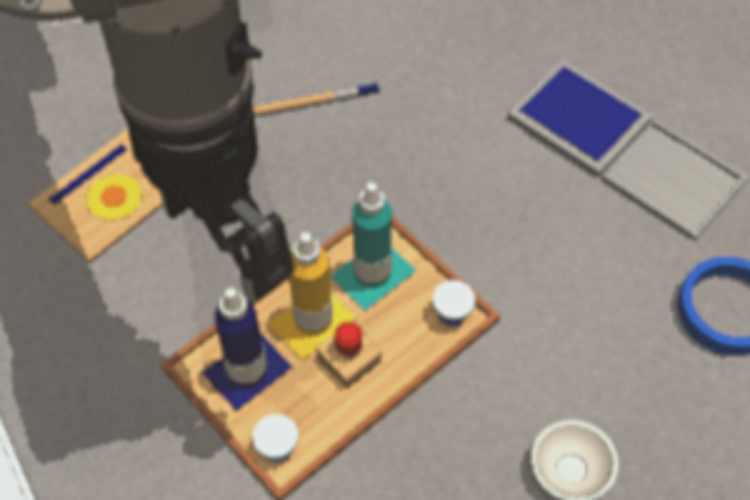

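The crop shows the gripper above the navy bottle (235,300), with the +x finger at (265,255). All three bottles stand on their spots, and the stamp is at (348,345).

Request:
send_rows(
  steps=[
    {"dx":0.2,"dy":0,"dz":6,"yaw":0,"gripper":1},
    {"dx":0.2,"dy":0,"dz":9.5,"yaw":0,"gripper":1},
    {"dx":0.2,"dy":0,"dz":11.7,"yaw":0,"gripper":1},
    {"dx":0.2,"dy":0,"dz":11.7,"yaw":0,"gripper":1},
    {"dx":0.2,"dy":0,"dz":11.7,"yaw":0,"gripper":0},
  ],
  force=40,
)

```text
clock: 2.65
tcp_pos: [0.5658, -0.1053, 0.1043]
orientation: [2.074, 2.359, 0.002]
contact_force: [-0.7, -0.3, 0.5]
grip_width: 0.0703
gripper_force: 0.0
```

Request:
send_rows(
  steps=[
    {"dx":0,"dy":0,"dz":0,"yaw":0,"gripper":0},
    {"dx":0,"dy":0,"dz":0,"yaw":0,"gripper":0},
    {"dx":0,"dy":0,"dz":0,"yaw":0,"gripper":0},
    {"dx":0,"dy":0,"dz":0,"yaw":0,"gripper":0},
    {"dx":0,"dy":0,"dz":0,"yaw":0,"gripper":0},
  ],
)

```text
clock: 3.28
tcp_pos: [0.5655, -0.1063, 0.1043]
orientation: [2.076, 2.358, 0.001]
contact_force: [-2.1, 1.0, 6.1]
grip_width: 0.0325
gripper_force: 39.2
```

```bash
python3 -c "
from h import *
from bench import status; print(status.get_obs()['contact_force'])
plan((.565,-.1105,.26,7))"
```

```text
[-2.08829294  1.01654208  6.13954531]
t 3.27 tcp [ 0.5655 -0.1063  0.1043] ydir 7.3 w 0.0325 gf 39.16303005069494 tilt z [ 8.e-04  4.e-04 -1.e+00]
[ -0.4   -0.09 -15.57] yaw 0.3
```

Request:
send_rows(
  steps=[
    {"dx":0,"dy":0,"dz":-4,"yaw":0,"gripper":0},
    {"dx":0,"dy":0,"dz":-10,"yaw":0,"gripper":0},
    {"dx":0,"dy":0,"dz":-15,"yaw":0,"gripper":0},
    {"dx":0,"dy":0,"dz":-16,"yaw":0,"gripper":0},
    {"dx":0,"dy":0,"dz":-16,"yaw":0,"gripper":0},
  ],
)

```text
clock: 3.9
tcp_pos: [0.5652, -0.1059, 0.2633]
orientation: [2.075, 2.359, 0.001]
contact_force: [-0.2, 0.5, -1.6]
grip_width: 0.0326
gripper_force: 40.9
```

```bash
python3 -c "
from h import *
plan((.525,-.365,.26,-35),(.525,-.365,.106,-35))"
```

```text
t 3.9 tcp [ 0.5652 -0.1059  0.2633] ydir 7.3 w 0.0326 gf 40.87376027027176 tilt z [ 6.e-04  6.e-04 -1.e+00]
[-25.19  -7.28   0.32] yaw 42.3
[-25.2   -7.29  15.72] yaw 42.3
```

Request:
send_rows(
  steps=[
    {"dx":-5,"dy":-1.5,"dz":0,"yaw":9,"gripper":0},
    {"dx":-11,"dy":-3,"dz":0,"yaw":18,"gripper":0},
    {"dx":-17,"dy":-5,"dz":0,"yaw":27,"gripper":0},
    {"dx":-22,"dy":-6.5,"dz":0,"yaw":36,"gripper":0},
    {"dx":-25.2,"dy":-7.3,"dz":0.3,"yaw":42,"gripper":0},
  ],
)

```text
clock: 4.53
tcp_pos: [0.5225, -0.3679, 0.2581]
orientation: [-2.787, -1.447, 0.005]
contact_force: [-0.0, 0.9, -1.6]
grip_width: 0.0331
gripper_force: 40.8
```

Request:
send_rows(
  steps=[
    {"dx":0,"dy":0,"dz":0,"yaw":0,"gripper":0},
    {"dx":0,"dy":0,"dz":5,"yaw":0,"gripper":0},
    {"dx":0,"dy":0,"dz":10,"yaw":0,"gripper":0},
    {"dx":0,"dy":0,"dz":14,"yaw":0,"gripper":0},
    {"dx":0,"dy":0,"dz":14,"yaw":0,"gripper":0},
  ],
)

```text
clock: 5.15
tcp_pos: [0.5229, -0.362, 0.1159]
orientation: [-2.774, -1.457, 0.007]
contact_force: [0.1, -0.5, -1.4]
grip_width: 0.0326
gripper_force: 40.8
```

```bash
python3 -c "
from h import *
plan((.525,-.365,.102,-35))
from bench import imaging
f=imaging.grab_frame('scene');cv2.imwrite('pics/s2.png',cv2.resize(f['color'][150:350,80:380,::-1],None,fx=2.5,fy=2.5))"
```

```text
t 5.15 tcp [ 0.5229 -0.362   0.1159] ydir -34.6 w 0.0326 gf 40.7926249827554 tilt z [-0.0077  0.0052 -1.    ]
[-0.13  0.36  1.38] yaw 0.4
```

View pics/s2.png

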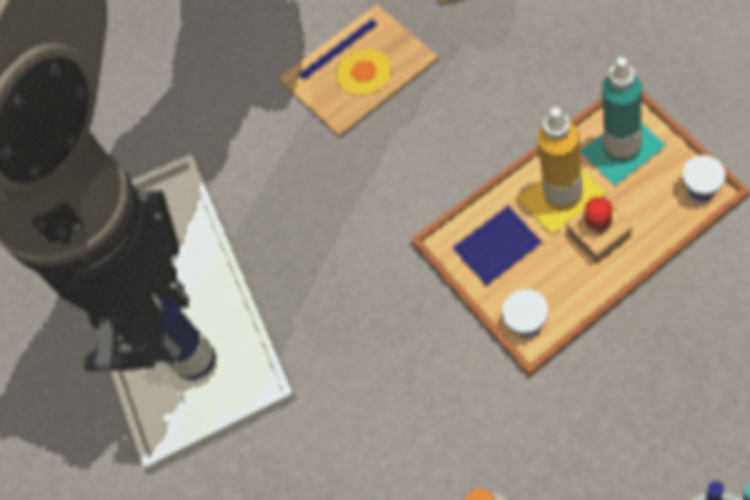

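The crop shows the navy bottle in the gripper at (195,350), inside the tray's far end. Its own spot is now bare and the other bottles are undisturbed.

Request:
send_rows(
  steps=[
    {"dx":0,"dy":0,"dz":0.8,"yaw":0,"gripper":0},
    {"dx":0,"dy":0,"dz":1.4,"yaw":0,"gripper":0},
    {"dx":0,"dy":0,"dz":1.4,"yaw":0,"gripper":0},
    {"dx":0,"dy":0,"dz":1.4,"yaw":0,"gripper":0},
    {"dx":0,"dy":0,"dz":1.4,"yaw":0,"gripper":0},
  ],
)

```text
clock: 5.82
tcp_pos: [0.5251, -0.3655, 0.1067]
orientation: [2.782, 1.458, 0.001]
contact_force: [1.1, 0.6, -2.1]
grip_width: 0.0327
gripper_force: 40.8
```

Request:
send_rows(
  steps=[
    {"dx":0,"dy":0,"dz":0,"yaw":0,"gripper":0.6},
    {"dx":0,"dy":0,"dz":0,"yaw":0,"gripper":1},
    {"dx":0,"dy":0,"dz":0,"yaw":0,"gripper":1},
    {"dx":0,"dy":0,"dz":0,"yaw":0,"gripper":1},
    {"dx":0,"dy":0,"dz":0,"yaw":0,"gripper":1},
  ],
)

```text
clock: 6.45
tcp_pos: [0.5249, -0.3654, 0.1063]
orientation: [-2.783, -1.458, 0.0]
contact_force: [-0.2, 1.4, -0.0]
grip_width: 0.0852
gripper_force: 0.0
```

Request:
send_rows(
  steps=[
    {"dx":0,"dy":0,"dz":-5,"yaw":0,"gripper":1},
    {"dx":0,"dy":0,"dz":-10,"yaw":0,"gripper":1},
    {"dx":0,"dy":0,"dz":-15,"yaw":0,"gripper":1},
    {"dx":5,"dy":0,"dz":-15.5,"yaw":-10,"gripper":1},
    {"dx":11,"dy":0,"dz":-15.5,"yaw":-20,"gripper":1},
  ],
)

```text
clock: 7.08
tcp_pos: [0.5878, -0.2756, 0.2629]
orientation: [2.483, 1.92, 0.002]
contact_force: [0.5, 0.0, -0.8]
grip_width: 0.0855
gripper_force: 0.0
```

```bash
python3 -c "
from h import *
plan((.555,-.038,.23,7))"
```

```text
t 7.08 tcp [ 0.5878 -0.2756  0.2629] ydir -14.6 w 0.0855 gf 0.0 tilt z [ 0.0025 -0.0013 -1.    ]
[22.17 -9.17  3.26] yaw -21.6
```

Request:
send_rows(
  steps=[
    {"dx":6,"dy":-2,"dz":0,"yaw":-10,"gripper":1},
    {"dx":12,"dy":-5,"dz":0,"yaw":-21.6,"gripper":1},
    {"dx":18,"dy":-7,"dz":1,"yaw":-21.6,"gripper":1},
    {"dx":22.2,"dy":-9.2,"dz":3.3,"yaw":-21.6,"gripper":1},
    {"dx":22.2,"dy":-9.2,"dz":3.3,"yaw":-21.6,"gripper":1},
  ],
)

```text
clock: 7.7
tcp_pos: [0.5532, -0.0312, 0.2264]
orientation: [-2.071, -2.356, 0.002]
contact_force: [-0.7, -1.7, -0.0]
grip_width: 0.0853
gripper_force: 0.0
```

Request:
send_rows(
  steps=[
    {"dx":0,"dy":0,"dz":0,"yaw":0,"gripper":1},
    {"dx":0,"dy":0,"dz":0,"yaw":0,"gripper":1},
    {"dx":0,"dy":0,"dz":0,"yaw":0,"gripper":1},
  ],
)

```text
clock: 8.07
tcp_pos: [0.5552, -0.0383, 0.2287]
orientation: [2.086, 2.348, 0.0]
contact_force: [0.3, 0.5, -0.5]
grip_width: 0.0853
gripper_force: 0.0
```

```bash
python3 -c "
from h import *
plan((.555,-.038,.102,7))
from bench import imaging
f=imaging.grab_frame('scene');P=cloud(f)
m=mask(f,'navy')&box(P,[.35,-.45,.02],[.65,-.27,.12]);q=P[m];print(len(q),q.mean(0),circ(q[:,:2],.017).x)
w=mask(f,'white')&box(P,[.35,-.45,.1],[.65,-.27,.16]);print(P[w].mean(0),P[w][:,2].max())
"
```

```text
t 8.07 tcp [ 0.5552 -0.0383  0.2287] ydir 6.8 w 0.0853 gf 0.0 tilt z [ 8.e-04 -3.e-04 -1.e+00]
[ 0.04 -0.03 12.67] yaw -0.2
108 [ 0.52847489 -0.3666283   0.10650648] [ 0.54415642 -0.36257561]
[ 0.52234863 -0.36839893  0.12727117] 0.14161479442458857
```

Request:
send_rows(
  steps=[
    {"dx":0,"dy":0,"dz":6,"yaw":0,"gripper":1},
    {"dx":0,"dy":0,"dz":10,"yaw":0,"gripper":1},
    {"dx":0,"dy":0,"dz":12.5,"yaw":0,"gripper":1},
    {"dx":0,"dy":0,"dz":12.5,"yaw":0,"gripper":1},
    {"dx":0,"dy":0,"dz":12.5,"yaw":0,"gripper":0},
  ],
)

```text
clock: 8.75
tcp_pos: [0.5557, -0.0374, 0.1043]
orientation: [2.084, 2.349, 0.002]
contact_force: [0.8, 0.1, -0.3]
grip_width: 0.07
gripper_force: 0.0
```

Request:
send_rows(
  steps=[
    {"dx":0,"dy":0,"dz":0,"yaw":0,"gripper":0},
    {"dx":0,"dy":0,"dz":0,"yaw":0,"gripper":0},
    {"dx":0,"dy":0,"dz":0,"yaw":0,"gripper":0},
    {"dx":0,"dy":0,"dz":0,"yaw":0,"gripper":0},
    {"dx":0,"dy":0,"dz":-2,"yaw":0,"gripper":0},
  ],
)

```text
clock: 9.38
tcp_pos: [0.5539, -0.0366, 0.1229]
orientation: [-2.082, -2.35, 0.002]
contact_force: [0.8, -0.6, -1.1]
grip_width: 0.0327
gripper_force: 40.3
```

Request:
send_rows(
  steps=[
    {"dx":0,"dy":0,"dz":-5,"yaw":0,"gripper":0},
    {"dx":0,"dy":0,"dz":-11,"yaw":0,"gripper":0},
    {"dx":0,"dy":0,"dz":-14,"yaw":0,"gripper":0},
    {"dx":0,"dy":0,"dz":-14,"yaw":0,"gripper":0},
    {"dx":0,"dy":0,"dz":-14,"yaw":0,"gripper":0},
  ],
)

```text
clock: 10.0
tcp_pos: [0.554, -0.0366, 0.2623]
orientation: [-2.082, -2.35, 0.001]
contact_force: [-0.4, 0.6, -2.7]
grip_width: 0.0326
gripper_force: 40.4
```

```bash
python3 -c "
from h import *
plan((.453,-.359,.26,-35),(.453,-.359,.102,-35))"
```

```text
t 10.0 tcp [ 0.554  -0.0366  0.2623] ydir 6.9 w 0.0326 gf 40.4431985411793 tilt z [-1.7e-03  3.0e-04 -1.0e+00]
[-30.79 -13.91   0.23] yaw 41.9
[-30.8  -13.88  16.03] yaw 41.9
```

Request:
send_rows(
  steps=[
    {"dx":-5,"dy":-2.3,"dz":0,"yaw":9,"gripper":0},
    {"dx":-11,"dy":-5,"dz":0,"yaw":18,"gripper":0},
    {"dx":-16.5,"dy":-7.4,"dz":0,"yaw":26,"gripper":0},
    {"dx":-22,"dy":-10,"dz":0,"yaw":34,"gripper":0},
    {"dx":-27,"dy":-12.2,"dz":0.2,"yaw":42,"gripper":0},
  ],
)

```text
clock: 10.62
tcp_pos: [0.4644, -0.321, 0.2598]
orientation: [-2.79, -1.44, 0.003]
contact_force: [0.2, -0.4, -1.6]
grip_width: 0.0327
gripper_force: 40.4
```

```bash
python3 -c "
from h import *
plan((.453,-.359,.26,-35),(.453,-.359,.102,-35))"
```

```text
t 10.62 tcp [ 0.4644 -0.321   0.2598] ydir -35.4 w 0.0327 gf 40.41106965858489 tilt z [-2.4e-03  7.0e-04 -1.0e+00]
[-3.75  1.27 -0.02] yaw -0.4
[-3.74  1.31 15.78] yaw -0.4
```

Request:
send_rows(
  steps=[
    {"dx":-3.7,"dy":1.3,"dz":0,"yaw":0,"gripper":0},
    {"dx":-3.7,"dy":1.3,"dz":0,"yaw":0,"gripper":0},
    {"dx":-3.7,"dy":1.3,"dz":5,"yaw":0,"gripper":0},
    {"dx":-3.7,"dy":1.3,"dz":10.5,"yaw":0,"gripper":0},
    {"dx":-3.7,"dy":1.3,"dz":14.5,"yaw":0,"gripper":0},
  ],
)

```text
clock: 11.25
tcp_pos: [0.4548, -0.3547, 0.1125]
orientation: [-2.783, -1.448, 0.003]
contact_force: [0.6, -0.2, -1.6]
grip_width: 0.0326
gripper_force: 40.4
```

Request:
send_rows(
  steps=[
    {"dx":0,"dy":0,"dz":0,"yaw":0,"gripper":0},
    {"dx":0,"dy":0,"dz":0,"yaw":0,"gripper":0},
  ],
)

```text
clock: 11.5
tcp_pos: [0.4561, -0.3573, 0.1171]
orientation: [2.787, 1.449, 0.0]
contact_force: [-0.5, -0.3, -1.4]
grip_width: 0.0325
gripper_force: 40.6
```

```bash
python3 -c "
from h import *
plan((.453,-.359,.102,-35))"
```

```text
t 11.5 tcp [ 0.4561 -0.3573  0.1171] ydir -35.1 w 0.0325 gf 40.550798485055566 tilt z [ 4.e-04 -5.e-04 -1.e+00]
[-0.32 -0.16  1.51] yaw -0.1
```

Request:
send_rows(
  steps=[
    {"dx":0,"dy":0,"dz":1.0,"yaw":0,"gripper":0},
    {"dx":0,"dy":0,"dz":1.5,"yaw":0,"gripper":0},
    {"dx":0,"dy":0,"dz":1.5,"yaw":0,"gripper":0},
    {"dx":0,"dy":0,"dz":1.5,"yaw":0,"gripper":0},
    {"dx":0,"dy":0,"dz":1.5,"yaw":0,"gripper":0.6},
  ],
)

```text
clock: 12.12
tcp_pos: [0.4557, -0.3574, 0.1015]
orientation: [2.788, 1.448, 0.0]
contact_force: [0.3, 0.1, 0.7]
grip_width: 0.0494
gripper_force: 0.0
```

Request:
send_rows(
  steps=[
    {"dx":0,"dy":0,"dz":0,"yaw":0,"gripper":1},
    {"dx":0,"dy":0,"dz":0,"yaw":0,"gripper":1},
    {"dx":0,"dy":0,"dz":-5,"yaw":0,"gripper":1},
    {"dx":0,"dy":0,"dz":-11,"yaw":0,"gripper":1},
    {"dx":0,"dy":0,"dz":-15.5,"yaw":0,"gripper":1},
  ],
)

```text
clock: 12.75
tcp_pos: [0.4556, -0.3578, 0.2587]
orientation: [2.787, 1.447, 0.001]
contact_force: [0.7, 0.4, -0.7]
grip_width: 0.085
gripper_force: 0.0
```

Request:
send_rows(
  steps=[
    {"dx":5,"dy":2.3,"dz":0,"yaw":-10,"gripper":1},
    {"dx":10,"dy":4.6,"dz":0,"yaw":-20,"gripper":1},
    {"dx":15,"dy":6.9,"dz":0,"yaw":-30,"gripper":1},
    {"dx":20,"dy":9.2,"dz":0,"yaw":-40,"gripper":1},
    {"dx":25,"dy":11.5,"dz":0,"yaw":-42,"gripper":1},
  ],
)

```text
clock: 13.38
tcp_pos: [0.6947, -0.218, 0.2564]
orientation: [-2.081, -2.354, -0.001]
contact_force: [0.5, -0.7, 0.3]
grip_width: 0.0854
gripper_force: 0.0
```

```bash
python3 -c "
from h import *
plan((.547,.033,.228,7))"
```

```text
t 13.38 tcp [ 0.6947 -0.218   0.2564] ydir 7.0 w 0.0854 gf 0.0 tilt z [ 3.e-04  4.e-04 -1.e+00]
[ 26.72 -11.58   2.84] yaw 0.0
```

Request:
send_rows(
  steps=[
    {"dx":13,"dy":-5.5,"dz":1,"yaw":0,"gripper":1},
    {"dx":26.7,"dy":-11.6,"dz":1,"yaw":0,"gripper":1},
    {"dx":26.7,"dy":-11.6,"dz":2,"yaw":0,"gripper":1},
    {"dx":26.7,"dy":-11.6,"dz":2.8,"yaw":0,"gripper":1},
    {"dx":26.7,"dy":-11.6,"dz":2.8,"yaw":0,"gripper":1},
  ],
)

```text
clock: 14.0
tcp_pos: [0.5444, 0.0349, 0.2278]
orientation: [-2.08, -2.353, -0.0]
contact_force: [-0.2, -0.5, 0.3]
grip_width: 0.0855
gripper_force: 0.0
```

Request:
send_rows(
  steps=[
    {"dx":0,"dy":0,"dz":0,"yaw":0,"gripper":1},
    {"dx":0,"dy":0,"dz":0,"yaw":0,"gripper":1},
    {"dx":0,"dy":0,"dz":0,"yaw":0,"gripper":1},
  ],
)

```text
clock: 14.38
tcp_pos: [0.5469, 0.0307, 0.2286]
orientation: [2.086, 2.348, 0.0]
contact_force: [0.3, -0.0, -0.1]
grip_width: 0.0855
gripper_force: 0.0
```

```bash
python3 -c "
from h import *
plan((.547,.033,.104,7))"
```

```text
t 14.38 tcp [0.5469 0.0307 0.2286] ydir 6.8 w 0.0855 gf 0.0 tilt z [ 9.e-04 -6.e-04 -1.e+00]
[ 0.24  0.03 12.46] yaw -0.2
```

Request:
send_rows(
  steps=[
    {"dx":0.2,"dy":0,"dz":6,"yaw":0,"gripper":1},
    {"dx":0.2,"dy":0,"dz":10,"yaw":0,"gripper":1},
    {"dx":0.2,"dy":0,"dz":12.5,"yaw":0,"gripper":1},
    {"dx":0.2,"dy":0,"dz":12.5,"yaw":0,"gripper":1},
    {"dx":0.2,"dy":0,"dz":12.5,"yaw":0,"gripper":0},
  ],
)

```text
clock: 15.0
tcp_pos: [0.547, 0.0334, 0.1043]
orientation: [2.084, 2.349, 0.001]
contact_force: [0.0, -0.7, 0.9]
grip_width: 0.0698
gripper_force: 0.0
```

Request:
send_rows(
  steps=[
    {"dx":0,"dy":0,"dz":0,"yaw":0,"gripper":0},
    {"dx":0,"dy":0,"dz":0,"yaw":0,"gripper":0},
    {"dx":0,"dy":0,"dz":0,"yaw":0,"gripper":0},
    {"dx":0,"dy":0,"dz":0,"yaw":0,"gripper":0},
    {"dx":0,"dy":0,"dz":-2,"yaw":0,"gripper":0},
  ],
)

```text
clock: 15.62
tcp_pos: [0.545, 0.0343, 0.123]
orientation: [-2.083, -2.35, 0.003]
contact_force: [0.3, 0.2, -1.1]
grip_width: 0.0328
gripper_force: 40.1
```

Request:
send_rows(
  steps=[
    {"dx":0,"dy":0,"dz":-5,"yaw":0,"gripper":0},
    {"dx":0,"dy":0,"dz":-11,"yaw":0,"gripper":0},
    {"dx":0,"dy":0,"dz":-14,"yaw":0,"gripper":0},
    {"dx":0,"dy":0,"dz":-14,"yaw":0,"gripper":0},
    {"dx":0,"dy":0,"dz":-14,"yaw":0,"gripper":0},
  ],
)

```text
clock: 16.25
tcp_pos: [0.5451, 0.0344, 0.2623]
orientation: [-2.082, -2.351, 0.002]
contact_force: [-0.2, -0.4, -1.1]
grip_width: 0.0328
gripper_force: 40.2
```

Request:
send_rows(
  steps=[
    {"dx":-5.5,"dy":-0.5,"dz":0,"yaw":0,"gripper":0},
    {"dx":-11,"dy":-1,"dz":0,"yaw":9,"gripper":0},
    {"dx":-16.5,"dy":-1.5,"dz":0,"yaw":18,"gripper":0},
    {"dx":-22,"dy":-3,"dz":0,"yaw":27,"gripper":0},
    {"dx":-27,"dy":-6,"dz":0,"yaw":36,"gripper":0},
  ],
)

```text
clock: 16.88
tcp_pos: [0.5181, -0.2423, 0.2614]
orientation: [-2.711, -1.586, 0.004]
contact_force: [1.0, -0.0, -2.4]
grip_width: 0.0333
gripper_force: 40.2
```

```bash
python3 -c "
from h import *
plan((.383,-.352,.26,-35))"
```

```text
t 16.88 tcp [ 0.5181 -0.2423  0.2614] ydir -29.4 w 0.0333 gf 40.205830957274884 tilt z [-2.8e-03 -5.0e-04 -1.0e+00]
[-16.18  -6.4    0.18] yaw 5.6
```

Request:
send_rows(
  steps=[
    {"dx":-5.5,"dy":-2.2,"dz":0,"yaw":5.6,"gripper":0},
    {"dx":-11,"dy":-4.4,"dz":0,"yaw":5.6,"gripper":0},
    {"dx":-16.2,"dy":-6.4,"dz":0,"yaw":5.6,"gripper":0},
    {"dx":-16.2,"dy":-6.4,"dz":0,"yaw":5.6,"gripper":0},
    {"dx":-16.2,"dy":-6.4,"dz":0,"yaw":5.6,"gripper":0},
  ],
)

```text
clock: 17.5
tcp_pos: [0.384, -0.3507, 0.2622]
orientation: [-2.781, -1.457, 0.001]
contact_force: [0.5, 0.2, -1.0]
grip_width: 0.0327
gripper_force: 40.3
```

Request:
send_rows(
  steps=[
    {"dx":0,"dy":0,"dz":5,"yaw":0,"gripper":0},
    {"dx":0,"dy":0,"dz":10.5,"yaw":0,"gripper":0},
    {"dx":0,"dy":0,"dz":14.5,"yaw":0,"gripper":0},
    {"dx":0,"dy":0,"dz":14.5,"yaw":0,"gripper":0},
    {"dx":0,"dy":0,"dz":14.5,"yaw":0,"gripper":0},
  ],
)

```text
clock: 18.12
tcp_pos: [0.3852, -0.3516, 0.1191]
orientation: [2.781, 1.459, 0.0]
contact_force: [0.4, -0.8, -1.6]
grip_width: 0.0323
gripper_force: 40.4
```

```bash
python3 -c "
from h import *
plan((.383,-.352,.1015,-35))"
```

```text
t 18.12 tcp [ 0.3852 -0.3516  0.1191] ydir -34.6 w 0.0323 gf 40.39175526704639 tilt z [ 6.e-04 -8.e-04 -1.e+00]
[-0.16 -0.16  1.76] yaw 0.4
```

Request:
send_rows(
  steps=[
    {"dx":0,"dy":0,"dz":1.2,"yaw":0,"gripper":0},
    {"dx":0,"dy":0,"dz":1.7,"yaw":0,"gripper":0},
    {"dx":0,"dy":0,"dz":1.7,"yaw":0,"gripper":0},
    {"dx":0,"dy":0,"dz":1.7,"yaw":0,"gripper":0},
    {"dx":0,"dy":0,"dz":1.7,"yaw":0,"gripper":0.6},
  ],
)

```text
clock: 18.75
tcp_pos: [0.3842, -0.3515, 0.1014]
orientation: [2.783, 1.458, 0.0]
contact_force: [-0.2, 0.4, 0.1]
grip_width: 0.0497
gripper_force: 0.0
```

Request:
send_rows(
  steps=[
    {"dx":0,"dy":0,"dz":0,"yaw":0,"gripper":1},
    {"dx":0,"dy":0,"dz":0,"yaw":0,"gripper":1},
    {"dx":0,"dy":0,"dz":-5,"yaw":0,"gripper":1},
    {"dx":0,"dy":0,"dz":-11,"yaw":0,"gripper":1},
    {"dx":0,"dy":0,"dz":-15.5,"yaw":0,"gripper":1},
  ],
)

```text
clock: 19.38
tcp_pos: [0.3841, -0.3519, 0.2584]
orientation: [2.782, 1.457, 0.001]
contact_force: [1.1, -0.4, -0.7]
grip_width: 0.0853
gripper_force: 0.0
```

Request:
send_rows(
  steps=[
    {"dx":5,"dy":0,"dz":0,"yaw":0,"gripper":1},
    {"dx":11,"dy":0,"dz":0,"yaw":-10,"gripper":1},
    {"dx":17,"dy":0,"dz":0,"yaw":-20,"gripper":1},
    {"dx":23,"dy":-1,"dz":0,"yaw":-30,"gripper":1},
    {"dx":25,"dy":-2,"dz":0,"yaw":-42,"gripper":1},
  ],
)

```text
clock: 20.0
tcp_pos: [0.5117, -0.1302, 0.256]
orientation: [-2.087, -2.348, -0.001]
contact_force: [-0.8, -1.0, -0.8]
grip_width: 0.0857
gripper_force: 0.0
```

```bash
cat >> h.py <<'E'
def look(name):
    from bench import imaging
    F={n:imaging.grab_frame(n) for n in("scene","top")}
    for n,f in F.items():
        cv2.imwrite(f"pics/{name}_{n}.png",f["color"][:,:,::-1]); np.savez(f"{name}_{n}.npz",**f)
    return F
E
python3 -c "
from h import *
plan((.606,-.0345,.15,7))
look('a')
a=cv2.imread('pics/a_scene.png')[100:340,80:380]; b=cv2.imread('pics/a_top.png')[130:370,260:500]
cv2.imwrite('pics/a.png',cv2.resize(np.hstack([a,b]),None,fx=1.45,fy=1.45))"
```

```text
t 20.0 tcp [ 0.5117 -0.1302  0.256 ] ydir 6.7 w 0.0857 gf 0.0 tilt z [ 1.e-04  5.e-04 -1.e+00]
[ 8.39 10.48 10.61] yaw -0.3
```

View pics/a.png

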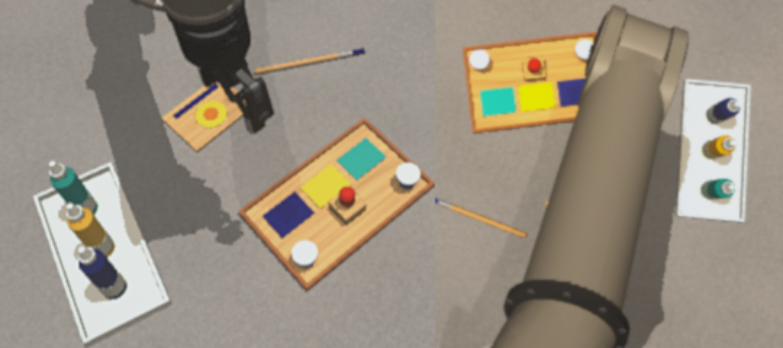

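Both views show the three bottles upright in the tray: navy (105,270), yellow (88,235) and teal (70,190) at left. The three spots are bare and the stamp is at (347,200).

```bash
cat >> h.py <<'E'
def proj(f,px,z):
    K=f["K"];r=np.c_[(px-K[:2,2])/K[0,0],np.ones(len(px))]@f["R"];o=-f["R"].T@f["t"]
    return (o+r*((z-o[2])/r[:,2:]))
def bottles(f,lo,hi):
    P=cloud(f)
    for c in("teal","yellow","navy","white"):
        m=mask(f,c)&box(P,lo+[.10 if c=="white" else .03],hi+[.16 if c=="white" else .098])
        k,L,st,ce=cv2.connectedComponentsWithStats(m.astype(np.uint8))
        for i in range(1,k):
            q=P[L==i]
            if len(q)>12: print("  ",c,len(q),"circle",circ(q[:,:2],.017).x.round(4) if c!="white" else "","mean",q.mean(0).round(4),"top",q[:,2].max().round(4))
E
python3 -c "
from h import *
for n in('scene','top'):
    f=dict(np.load(f'a_{n}.npz'));P=cloud(f);print(n)
    for c in('teal','yellow','navy'):
        m=mask(f,c)&box(P,[.5,-.16,0],[.6,.08,.02]);
        k,L,st,ce=cv2.connectedComponentsWithStats(cv2.morphologyEx(m.astype(np.uint8),cv2.MORPH_OPEN,np.ones((3,3))));i=1+np.argmax(st[1:,4]);ys,xs=np.where(L==i)
        X=proj(f,np.c_[xs,ys].astype(float),.008);print(c,st[i,4],rect(X[:,:2]),X.mean(0).round(4),np.median(P[L==i][:,2]).round(4))
    r=(mask(f,'red')|mask(f,'red2'))&box(P,[.55,-.08,.02],[.66,.02,.09]);ys,xs=np.where(r);X=proj(f,np.c_[xs,ys].astype(float),.054);print('red',len(xs),rect(X[:,:2]),P[r].max(0))
    H=hsv(f)
    bottles(f,[.33,-.45],[.6,-.25])
"
```

```text
scene
teal 445 (array([546.6,  32.4]), array([44.9, 57.9]), 6.4) [0.547  0.0315 0.008 ] 0.0076
yellow 530 (array([554.9, -40. ]), array([48.2, 61.4]), 6.6) [ 0.5544 -0.0404  0.008 ] 0.0075
navy 500 (array([ 563.2, -111.2]), array([44.6, 58.7]), 6.4) [ 0.5636 -0.1114  0.008 ] 0.0077
red 81 (array([607.2, -33.7]), array([18.6, 23.2]), 55.9) [ 0.61788803 -0.02417334  0.06384726]
   teal 170 circle [ 0.4119 -0.3457] mean [ 0.3961 -0.3495  0.0768] top 0.0976
   white 77 circle  mean [ 0.3849 -0.3519  0.1286] top 0.142
   white 84 circle  mean [ 0.4578 -0.3571  0.1288] top 0.1414
   white 96 circle  mean [ 0.5223 -0.3677  0.1285] top 0.1423
top
teal 354 (array([546.5,  32.8]), array([44.5, 58.1]), 6.2) [0.5463 0.0331 0.008 ] 0.0076
yellow 542 (array([553.9, -38.8]), array([65.7, 70.9]), 4.4) [ 0.5554 -0.0395  0.008 ] 0.0073
navy 233 (array([ 562.5, -104.5]), array([43.4, 46.7]), 5.6) [ 0.564  -0.1013  0.008 ] 0.0075
red 50 (array([605.3, -33.1]), array([15.6, 18.6]), 89.5) [ 0.61414305 -0.02503975  0.0646251 ]
   teal 45 circle [ 0.3828 -0.3521] mean [ 0.3803 -0.3371  0.0784] top 0.0974
   white 55 circle  mean [ 0.5205 -0.3676  0.1236] top 0.1429
   white 42 circle  mean [ 0.4547 -0.3548  0.1293] top 0.1422
   white 52 circle  mean [ 0.3826 -0.3505  0.1278] top 0.1428
```

Request:
send_rows(
  steps=[
    {"dx":-4,"dy":5,"dz":0,"yaw":0,"gripper":1},
    {"dx":-8.3,"dy":10.5,"dz":3,"yaw":0,"gripper":1},
    {"dx":-8.3,"dy":10.5,"dz":8,"yaw":0,"gripper":1},
    {"dx":-8.3,"dy":10.5,"dz":11,"yaw":0,"gripper":1},
    {"dx":-8.3,"dy":10.5,"dz":11,"yaw":0,"gripper":1},
  ],
)

```text
clock: 20.72
tcp_pos: [0.6208, -0.2074, 0.1439]
orientation: [-2.104, -2.327, 0.006]
contact_force: [0.1, 0.5, 0.3]
grip_width: 0.0851
gripper_force: 0.0
```

```bash
python3 -c "
from h import *
plan((.606,-.0335,.058,7))"
```

```text
t 20.73 tcp [ 0.6208 -0.2074  0.1439] ydir 5.8 w 0.0851 gf 0.0 tilt z [-5.5e-03 -1.0e-04 -1.0e+00]
[17.45  0.32  8.59] yaw -1.2
```

Request:
send_rows(
  steps=[
    {"dx":6,"dy":0.3,"dz":0,"yaw":-1.2,"gripper":1},
    {"dx":12,"dy":0.3,"dz":0,"yaw":-1.2,"gripper":1},
    {"dx":17.4,"dy":0.3,"dz":0,"yaw":-1.2,"gripper":1},
    {"dx":17.4,"dy":0.3,"dz":0,"yaw":-1.2,"gripper":1},
    {"dx":17.4,"dy":0.3,"dz":0,"yaw":-1.2,"gripper":1},
  ],
)

```text
clock: 21.35
tcp_pos: [0.6086, -0.0339, 0.1482]
orientation: [2.077, 2.354, 0.002]
contact_force: [0.3, -0.6, 0.4]
grip_width: 0.0855
gripper_force: 0.0
```

Request:
send_rows(
  steps=[
    {"dx":0,"dy":0,"dz":0,"yaw":0,"gripper":1},
    {"dx":0,"dy":0,"dz":3,"yaw":0,"gripper":1},
    {"dx":0,"dy":0,"dz":6,"yaw":0,"gripper":1},
    {"dx":0,"dy":0,"dz":6,"yaw":0,"gripper":1},
    {"dx":0,"dy":0,"dz":6,"yaw":0,"gripper":1},
  ],
)

```text
clock: 21.98
tcp_pos: [0.6085, -0.034, 0.0874]
orientation: [2.078, 2.354, 0.001]
contact_force: [-0.3, -0.2, 0.3]
grip_width: 0.0854
gripper_force: 0.0
```

```bash
python3 -c "
from h import *
plan((.606,-.0335,.058,7))
F=look('b')
cv2.imwrite('pics/b.png',cv2.resize(F['scene']['color'][140:300,240:440,::-1],None,fx=3,fy=3))"
```

```text
t 21.98 tcp [ 0.6085 -0.034   0.0874] ydir 7.1 w 0.0854 gf 0.0 tilt z [ 1.3e-03 -6.0e-04 -1.0e+00]
[ 0.08 -0.24  2.94] yaw 0.1
```

View pics/b.png

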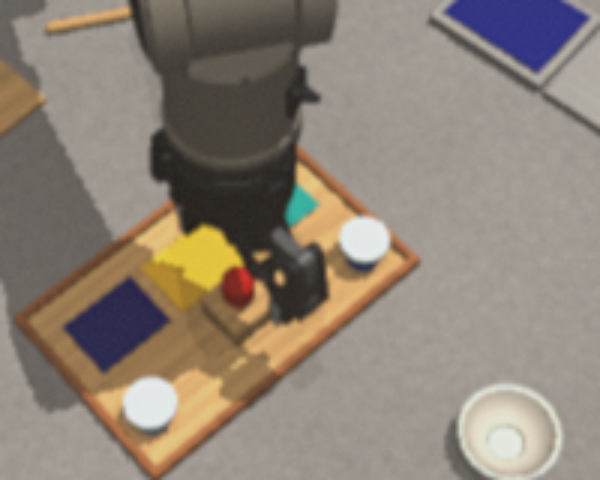

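The knob (238,285) sits between the jaws, with the back finger at (300,285).

Request:
send_rows(
  steps=[
    {"dx":0,"dy":-0.2,"dz":2,"yaw":0,"gripper":1},
    {"dx":0,"dy":-0.2,"dz":2.9,"yaw":0,"gripper":1},
    {"dx":0,"dy":-0.2,"dz":2.9,"yaw":0,"gripper":1},
    {"dx":0,"dy":-0.2,"dz":2.9,"yaw":0,"gripper":0},
    {"dx":0,"dy":-0.2,"dz":2.9,"yaw":0,"gripper":0},
  ],
  force=40,
)

```text
clock: 22.7
tcp_pos: [0.6062, -0.033, 0.0577]
orientation: [2.076, 2.357, 0.001]
contact_force: [-0.1, -0.3, 0.1]
grip_width: 0.0514
gripper_force: 0.0
```

Request:
send_rows(
  steps=[
    {"dx":0,"dy":0,"dz":0,"yaw":0,"gripper":0},
    {"dx":0,"dy":0,"dz":0,"yaw":0,"gripper":0},
    {"dx":0,"dy":0,"dz":0,"yaw":0,"gripper":0},
    {"dx":0,"dy":0,"dz":0,"yaw":0,"gripper":0},
    {"dx":0,"dy":0,"dz":0,"yaw":0,"gripper":0},
  ],
)

```text
clock: 23.32
tcp_pos: [0.6059, -0.0329, 0.0577]
orientation: [2.077, 2.357, 0.001]
contact_force: [-1.7, 1.1, 5.5]
grip_width: 0.0227
gripper_force: 39.3
```

Request:
send_rows(
  steps=[
    {"dx":0,"dy":0,"dz":-2,"yaw":0,"gripper":0},
    {"dx":0,"dy":0,"dz":-6,"yaw":0,"gripper":0},
    {"dx":0,"dy":0,"dz":-10,"yaw":0,"gripper":0},
    {"dx":0,"dy":0,"dz":-10,"yaw":0,"gripper":0},
    {"dx":0,"dy":0,"dz":-10,"yaw":0,"gripper":0},
  ],
)

```text
clock: 23.95
tcp_pos: [0.6055, -0.0326, 0.1574]
orientation: [-2.076, -2.357, -0.0]
contact_force: [-0.8, 0.1, -0.8]
grip_width: 0.0227
gripper_force: 39.5
```

```bash
python3 -c "
from h import *
plan((.516,.300,.15,14),(.516,.300,.066,14))"
```

```text
t 23.95 tcp [ 0.6055 -0.0326  0.1574] ydir 7.3 w 0.0227 gf 39.48648755962495 tilt z [-1.e-04  4.e-04 -1.e+00]
[34.12 -4.68  0.75] yaw -6.7
[34.12 -4.68  9.15] yaw -6.7
```

Request:
send_rows(
  steps=[
    {"dx":5.5,"dy":-0.7,"dz":0,"yaw":0,"gripper":0},
    {"dx":11.5,"dy":-1.5,"dz":0,"yaw":-2,"gripper":0},
    {"dx":17.5,"dy":-2.3,"dz":0,"yaw":-5,"gripper":0},
    {"dx":23.5,"dy":-3.1,"dz":0,"yaw":-6.7,"gripper":0},
    {"dx":29.5,"dy":-4,"dz":0,"yaw":-6.7,"gripper":0},
  ],
)

```text
clock: 24.58
tcp_pos: [0.5274, 0.2562, 0.1561]
orientation: [-1.935, -2.474, 0.003]
contact_force: [0.8, 0.7, 0.1]
grip_width: 0.0223
gripper_force: 39.4
```

Request:
send_rows(
  steps=[
    {"dx":2.5,"dy":0,"dz":0,"yaw":0,"gripper":0},
    {"dx":4.6,"dy":0,"dz":0,"yaw":0,"gripper":0},
    {"dx":4.6,"dy":0,"dz":3,"yaw":0,"gripper":0},
    {"dx":4.6,"dy":0,"dz":5,"yaw":0,"gripper":0},
    {"dx":4.6,"dy":0,"dz":5,"yaw":0,"gripper":0},
  ],
)

```text
clock: 25.2
tcp_pos: [0.5169, 0.2976, 0.1054]
orientation: [-1.937, -2.472, 0.007]
contact_force: [-0.2, 0.6, -0.5]
grip_width: 0.0225
gripper_force: 39.4
```

Request:
send_rows(
  steps=[
    {"dx":0,"dy":0,"dz":0,"yaw":0,"gripper":0},
    {"dx":0,"dy":0,"dz":0,"yaw":0,"gripper":0},
  ],
)

```text
clock: 25.45
tcp_pos: [0.5186, 0.2993, 0.1082]
orientation: [1.936, 2.474, 0.002]
contact_force: [0.5, 0.1, -0.7]
grip_width: 0.0225
gripper_force: 39.4
```

```bash
python3 -c "
from h import *
plan((.516,.300,.066,14))"
```

```text
t 25.45 tcp [0.5186 0.2993 0.1082] ydir 13.9 w 0.0225 gf 39.443098728661425 tilt z [ 1.3e-03  9.0e-04 -1.0e+00]
[ 0.13 -0.24  4.22] yaw -0.1
```

Request:
send_rows(
  steps=[
    {"dx":0.1,"dy":-0.2,"dz":2,"yaw":0,"gripper":0},
    {"dx":0.1,"dy":-0.2,"dz":3.6,"yaw":0,"gripper":0},
    {"dx":0.1,"dy":-0.2,"dz":3.6,"yaw":0,"gripper":0},
    {"dx":0.1,"dy":-0.2,"dz":3.6,"yaw":0,"gripper":0},
  ],
)

```text
clock: 25.95
tcp_pos: [0.5158, 0.2996, 0.0711]
orientation: [1.936, 2.474, -0.001]
contact_force: [0.5, 0.1, -1.0]
grip_width: 0.0225
gripper_force: 39.4
```

```bash
python3 -c "
from h import *
plan((.516,.300,.066,14))"
```

```text
t 25.95 tcp [0.5158 0.2996 0.0711] ydir 13.9 w 0.0225 gf 39.43981028802227 tilt z [-1.e-04 -4.e-04 -1.e+00]
[0.03 0.03 0.51] yaw -0.1
```

Request:
send_rows(
  steps=[
    {"dx":0,"dy":0,"dz":0.5,"yaw":0,"gripper":0},
    {"dx":0,"dy":0,"dz":0.5,"yaw":0,"gripper":0},
    {"dx":0,"dy":0,"dz":0.5,"yaw":0,"gripper":0},
    {"dx":0,"dy":0,"dz":0.5,"yaw":0,"gripper":0},
    {"dx":0,"dy":0,"dz":0.5,"yaw":0,"gripper":0.5},
  ],
)

```text
clock: 26.58
tcp_pos: [0.5158, 0.2999, 0.0665]
orientation: [1.935, 2.475, 0.001]
contact_force: [-0.7, 0.2, 0.5]
grip_width: 0.0398
gripper_force: 0.0
```

Request:
send_rows(
  steps=[
    {"dx":0,"dy":0,"dz":0,"yaw":0,"gripper":1},
    {"dx":0,"dy":0,"dz":0,"yaw":0,"gripper":1},
    {"dx":0,"dy":0,"dz":-6,"yaw":0,"gripper":1},
    {"dx":0,"dy":0,"dz":-12,"yaw":0,"gripper":1},
    {"dx":0,"dy":0,"dz":-19,"yaw":0,"gripper":1},
  ],
)

```text
clock: 27.2
tcp_pos: [0.5153, 0.2996, 0.2505]
orientation: [-1.935, -2.475, 0.001]
contact_force: [0.3, 0.5, 0.6]
grip_width: 0.0853
gripper_force: 0.0
```

Request:
send_rows(
  steps=[
    {"dx":-6,"dy":0,"dz":0,"yaw":0,"gripper":1},
    {"dx":-12,"dy":0,"dz":0,"yaw":9,"gripper":1},
    {"dx":-18,"dy":0,"dz":0,"yaw":18,"gripper":1},
    {"dx":-24,"dy":0,"dz":0,"yaw":27,"gripper":1},
    {"dx":-30,"dy":0,"dz":0,"yaw":36,"gripper":1},
  ],
)

```text
clock: 27.82
tcp_pos: [0.5882, 0.007, 0.249]
orientation: [-2.609, -1.749, -0.001]
contact_force: [0.8, 0.1, 0.0]
grip_width: 0.0856
gripper_force: 0.0
```

```bash
python3 -c "
from h import *
plan((.383,-.351,.23,-35))
F=look('c')
a=F['scene']['color'][90:240,330:530,::-1];b=F['top']['color'][130:280,130:330,::-1]
cv2.imwrite('pics/c.png',cv2.resize(np.hstack([a,b]),None,fx=2,fy=2))
for n,f in F.items():
    P=cloud(f);r=(mask(f,'red')|mask(f,'red2'))&box(P,[.45,.24,.02],[.6,.36,.09]);ys,xs=np.where(r);X=proj(f,np.c_[xs,ys].astype(float),.063);print(n,'red',len(xs),rect(X[:,:2]),P[r].max(0),P[r].mean(0))
"
```

```text
t 27.82 tcp [0.5882 0.007  0.249 ] ydir -22.3 w 0.0856 gf 0.0 tilt z [ 5.e-04  6.e-04 -1.e+00]
[-40.91  -5.38   1.87] yaw 12.7
scene red 52 (array([516.8, 296.7]), array([19. , 18.1]), 54.8) [0.52749807 0.30417848 0.07052084] [0.51895667 0.2950988  0.06642317]
top red 56 (array([514.9, 298.7]), array([20.3, 19.6]), 46.1) [0.52514735 0.31052733 0.07326069] [0.51501892 0.29813666 0.06657632]
```

View pics/c.png

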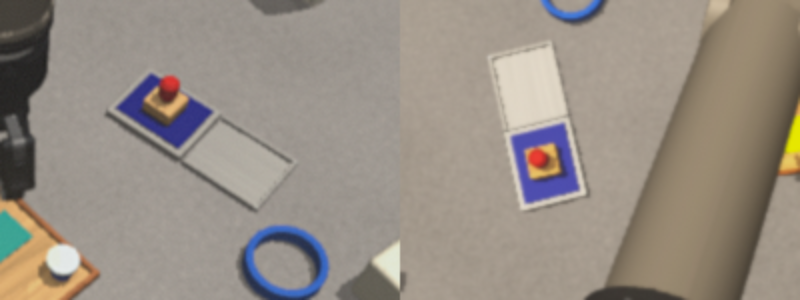

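The stamp stands knob up in the middle of the ink surface, at (165,105) in the scene view and (543,162) in the top view.

Request:
send_rows(
  steps=[
    {"dx":-6,"dy":-0.5,"dz":0,"yaw":0,"gripper":1},
    {"dx":-12,"dy":-1,"dz":0,"yaw":6,"gripper":1},
    {"dx":-18,"dy":-1.5,"dz":0,"yaw":12.7,"gripper":1},
    {"dx":-24,"dy":-2,"dz":0,"yaw":12.7,"gripper":1},
    {"dx":-30,"dy":-3,"dz":0,"yaw":12.7,"gripper":1},
  ],
)

```text
clock: 28.55
tcp_pos: [0.4469, -0.2592, 0.249]
orientation: [2.782, 1.459, 0.001]
contact_force: [0.2, -0.8, -0.4]
grip_width: 0.0857
gripper_force: 0.0
```

```bash
python3 -c "
from h import *
plan((.383,-.351,.23,-35))"
```

```text
t 28.55 tcp [ 0.4469 -0.2592  0.249 ] ydir -34.7 w 0.0857 gf 0.0 tilt z [ 7.e-04 -1.e-04 -1.e+00]
[-11.18  -0.03   1.89] yaw 0.3
```

Request:
send_rows(
  steps=[
    {"dx":-6,"dy":0,"dz":1,"yaw":0,"gripper":1},
    {"dx":-11.2,"dy":0,"dz":1.9,"yaw":0,"gripper":1},
    {"dx":-11.2,"dy":0,"dz":1.9,"yaw":0,"gripper":1},
    {"dx":-11.2,"dy":0,"dz":1.9,"yaw":0,"gripper":1},
    {"dx":-11.2,"dy":0,"dz":1.9,"yaw":0,"gripper":1},
  ],
)

```text
clock: 29.18
tcp_pos: [0.385, -0.3488, 0.2298]
orientation: [-2.781, -1.461, -0.001]
contact_force: [-0.6, -0.1, -0.4]
grip_width: 0.0853
gripper_force: 0.0
```

```bash
python3 -c "
from h import *
plan((.383,-.351,.102,-35))"
```

```text
t 29.18 tcp [ 0.385  -0.3488  0.2298] ydir -34.6 w 0.0853 gf 0.0 tilt z [ 3.e-04  5.e-04 -1.e+00]
[-0.31 -0.04 12.78] yaw 0.4
```

Request:
send_rows(
  steps=[
    {"dx":-0.2,"dy":0,"dz":6,"yaw":0,"gripper":1},
    {"dx":-0.2,"dy":0,"dz":10,"yaw":0,"gripper":1},
    {"dx":-0.2,"dy":0,"dz":12.7,"yaw":0,"gripper":1},
    {"dx":-0.2,"dy":0,"dz":12.7,"yaw":0,"gripper":1},
    {"dx":-0.2,"dy":0,"dz":12.7,"yaw":0,"gripper":0},
  ],
)

```text
clock: 29.8
tcp_pos: [0.3835, -0.3518, 0.1037]
orientation: [2.782, 1.458, 0.001]
contact_force: [1.1, 0.0, -0.2]
grip_width: 0.0699
gripper_force: 0.0
```

Request:
send_rows(
  steps=[
    {"dx":0,"dy":0,"dz":0,"yaw":0,"gripper":0},
    {"dx":0,"dy":0,"dz":0,"yaw":0,"gripper":0},
    {"dx":0,"dy":0,"dz":0,"yaw":0,"gripper":0},
    {"dx":0,"dy":0,"dz":0,"yaw":0,"gripper":0},
    {"dx":0,"dy":0,"dz":-2,"yaw":0,"gripper":0},
  ],
)

```text
clock: 30.42
tcp_pos: [0.3819, -0.3512, 0.123]
orientation: [-2.782, -1.455, 0.001]
contact_force: [-0.8, -0.7, -1.9]
grip_width: 0.0327
gripper_force: 40.3
```

Request:
send_rows(
  steps=[
    {"dx":0,"dy":0,"dz":-5,"yaw":0,"gripper":0},
    {"dx":0,"dy":0,"dz":-11,"yaw":0,"gripper":0},
    {"dx":0,"dy":0,"dz":-14,"yaw":0,"gripper":0},
    {"dx":0,"dy":0,"dz":-14,"yaw":0,"gripper":0},
    {"dx":0,"dy":0,"dz":-14,"yaw":0,"gripper":0},
  ],
)

```text
clock: 31.05
tcp_pos: [0.3821, -0.3511, 0.2624]
orientation: [-2.782, -1.456, -0.0]
contact_force: [-0.6, -0.0, -1.8]
grip_width: 0.0328
gripper_force: 40.3
```

Request:
send_rows(
  steps=[
    {"dx":5.5,"dy":-0.5,"dz":0,"yaw":-8,"gripper":0},
    {"dx":11.5,"dy":-1,"dz":0,"yaw":-16,"gripper":0},
    {"dx":17.5,"dy":-1.5,"dz":0,"yaw":-24,"gripper":0},
    {"dx":23.5,"dy":-2,"dz":0,"yaw":-33,"gripper":0},
    {"dx":29.5,"dy":-3,"dz":0,"yaw":-41.6,"gripper":0},
  ],
)

```text
clock: 31.68
tcp_pos: [0.5259, -0.0905, 0.2615]
orientation: [-2.078, -2.354, 0.003]
contact_force: [1.0, -0.5, -1.5]
grip_width: 0.0324
gripper_force: 40.3
```

```bash
python3 -c "
from h import *
plan((.5465,.0325,.262,7))"
```

```text
t 31.68 tcp [ 0.5259 -0.0905  0.2615] ydir 7.1 w 0.0324 gf 40.32549887895584 tilt z [-2.4e-03 -4.0e-04 -1.0e+00]
[11.95  3.56 -0.06] yaw 0.1
```

Request:
send_rows(
  steps=[
    {"dx":6,"dy":1.8,"dz":0,"yaw":0,"gripper":0},
    {"dx":12,"dy":3.6,"dz":0,"yaw":0,"gripper":0},
    {"dx":12,"dy":3.6,"dz":0,"yaw":0,"gripper":0},
    {"dx":12,"dy":3.6,"dz":0,"yaw":0,"gripper":0},
    {"dx":12,"dy":3.6,"dz":5,"yaw":0,"gripper":0},
  ],
)

```text
clock: 32.3
tcp_pos: [0.5498, 0.0293, 0.2147]
orientation: [2.085, 2.344, 0.008]
contact_force: [0.7, 2.0, -2.4]
grip_width: 0.0327
gripper_force: 40.3
```

Request:
send_rows(
  steps=[
    {"dx":0,"dy":0,"dz":5,"yaw":0,"gripper":0},
    {"dx":0,"dy":0,"dz":9,"yaw":0,"gripper":0},
    {"dx":0,"dy":0,"dz":9,"yaw":0,"gripper":0},
    {"dx":0,"dy":0,"dz":9,"yaw":0,"gripper":0},
    {"dx":0,"dy":0,"dz":9,"yaw":0,"gripper":0},
  ],
)

```text
clock: 32.92
tcp_pos: [0.5487, 0.0307, 0.1246]
orientation: [2.085, 2.348, 0.004]
contact_force: [0.5, -0.3, -0.4]
grip_width: 0.0326
gripper_force: 40.4
```

```bash
python3 -c "
from h import *
plan((.5465,.0325,.1065,7))
F=look('d')
cv2.imwrite('pics/d.png',cv2.resize(F['scene']['color'][140:300,240:440,::-1],None,fx=3,fy=3))"
```

```text
t 32.92 tcp [0.5487 0.0307 0.1246] ydir 6.8 w 0.0326 gf 40.402907794341445 tilt z [ 3.2e-03  7.0e-04 -1.0e+00]
[ 0.2  -0.21  1.81] yaw -0.2
```

View pics/d.png

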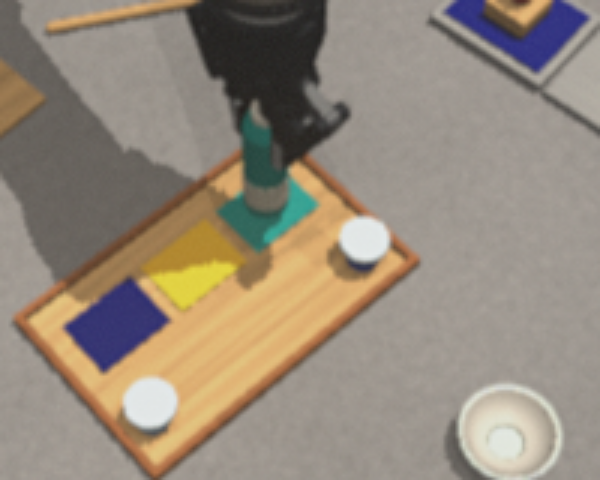

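The teal bottle's foot at (268,200) hangs just above the centre of its spot.

Request:
send_rows(
  steps=[
    {"dx":0.1,"dy":-0.2,"dz":1.0,"yaw":0,"gripper":0},
    {"dx":0.1,"dy":-0.2,"dz":1.7,"yaw":0,"gripper":0},
    {"dx":0.1,"dy":-0.2,"dz":1.7,"yaw":0,"gripper":0},
    {"dx":0.1,"dy":-0.2,"dz":1.7,"yaw":0,"gripper":0},
    {"dx":0.1,"dy":-0.2,"dz":1.7,"yaw":0,"gripper":0},
  ],
)

```text
clock: 33.65
tcp_pos: [0.5458, 0.0321, 0.1067]
orientation: [-2.085, -2.35, -0.002]
contact_force: [-4.2, -0.1, 15.1]
grip_width: 0.0327
gripper_force: 42.8
```

Request:
send_rows(
  steps=[
    {"dx":0,"dy":0,"dz":0,"yaw":0,"gripper":0.6},
    {"dx":0,"dy":0,"dz":0,"yaw":0,"gripper":1},
    {"dx":0,"dy":0,"dz":0,"yaw":0,"gripper":1},
    {"dx":0,"dy":0,"dz":-5,"yaw":0,"gripper":1},
    {"dx":0,"dy":0,"dz":-11,"yaw":0,"gripper":1},
  ],
)

```text
clock: 34.28
tcp_pos: [0.5445, 0.0318, 0.216]
orientation: [-2.084, -2.349, 0.005]
contact_force: [2.1, -0.1, 0.4]
grip_width: 0.0853
gripper_force: 0.0
```

Request:
send_rows(
  steps=[
    {"dx":0,"dy":0,"dz":-5,"yaw":0,"gripper":1},
    {"dx":-6,"dy":0,"dz":-5,"yaw":9,"gripper":1},
    {"dx":-12,"dy":-1,"dz":-5,"yaw":18,"gripper":1},
    {"dx":-18,"dy":-3,"dz":-5,"yaw":27,"gripper":1},
    {"dx":-24,"dy":-5,"dz":-5,"yaw":36,"gripper":1},
  ],
)

```text
clock: 34.9
tcp_pos: [0.5241, -0.2125, 0.2657]
orientation: [2.713, 1.585, 0.0]
contact_force: [0.4, 0.9, -0.5]
grip_width: 0.0851
gripper_force: 0.0
```

```bash
python3 -c "
from h import *
plan((.4555,-.357,.23,-35))"
```

```text
t 34.9 tcp [ 0.5241 -0.2125  0.2657] ydir -29.4 w 0.0851 gf 0.0 tilt z [ 2.e-04  1.e-04 -1.e+00]
[-15.95   1.12   3.57] yaw 5.6
```

Request:
send_rows(
  steps=[
    {"dx":-6,"dy":0.4,"dz":0,"yaw":5.6,"gripper":1},
    {"dx":-12,"dy":0.8,"dz":1,"yaw":5.6,"gripper":1},
    {"dx":-15.9,"dy":1.1,"dz":3.6,"yaw":5.6,"gripper":1},
    {"dx":-15.9,"dy":1.1,"dz":3.6,"yaw":5.6,"gripper":1},
    {"dx":-15.9,"dy":1.1,"dz":3.6,"yaw":5.6,"gripper":1},
  ],
)

```text
clock: 35.52
tcp_pos: [0.4571, -0.3547, 0.2296]
orientation: [-2.783, -1.457, -0.0]
contact_force: [1.1, -0.5, 0.0]
grip_width: 0.0855
gripper_force: 0.0
```

Request:
send_rows(
  steps=[
    {"dx":0,"dy":0,"dz":0,"yaw":0,"gripper":1},
  ],
)

```text
clock: 35.65
tcp_pos: [0.4581, -0.3539, 0.2301]
orientation: [2.782, 1.46, 0.001]
contact_force: [0.0, 0.4, -0.8]
grip_width: 0.0854
gripper_force: 0.0
```

```bash
python3 -c "
from h import *
plan((.4555,-.357,.103,-35))
F=look('e')
bottles(F['scene'],[.33,-.45],[.6,-.25]);bottles(F['scene'],[.5,-.15],[.62,.08])"
```

```text
t 35.65 tcp [ 0.4581 -0.3539  0.2301] ydir -34.6 w 0.0854 gf 0.0 tilt z [ 8.e-04  2.e-04 -1.e+00]
[-0.41 -0.04 12.71] yaw 0.4
   white 56 circle  mean [ 0.4574 -0.3573  0.1281] top 0.1421
   white 71 circle  mean [ 0.5222 -0.3679  0.1289] top 0.1423
   teal 30 circle [0.5774 0.0344] mean [0.5608 0.0322 0.0795] top 0.0956
   white 50 circle  mean [0.5474 0.0298 0.1311] top 0.1453
```

Request:
send_rows(
  steps=[
    {"dx":-0.3,"dy":0,"dz":6,"yaw":0,"gripper":1},
    {"dx":-0.3,"dy":0,"dz":10,"yaw":0,"gripper":1},
    {"dx":-0.3,"dy":0,"dz":12.7,"yaw":0,"gripper":1},
    {"dx":-0.3,"dy":0,"dz":12.7,"yaw":0,"gripper":1},
    {"dx":-0.3,"dy":0,"dz":12.7,"yaw":0,"gripper":0},
  ],
)

```text
clock: 36.38
tcp_pos: [0.4559, -0.3579, 0.104]
orientation: [2.782, 1.457, 0.001]
contact_force: [0.6, -0.6, 0.1]
grip_width: 0.0701
gripper_force: 0.0
```

Request:
send_rows(
  steps=[
    {"dx":0,"dy":0,"dz":0,"yaw":0,"gripper":0},
    {"dx":0,"dy":0,"dz":0,"yaw":0,"gripper":0},
    {"dx":0,"dy":0,"dz":0,"yaw":0,"gripper":0},
    {"dx":0,"dy":0,"dz":0,"yaw":0,"gripper":0},
    {"dx":0,"dy":0,"dz":-2,"yaw":0,"gripper":0},
  ],
)

```text
clock: 37.0
tcp_pos: [0.4544, -0.3569, 0.1228]
orientation: [-2.782, -1.455, 0.002]
contact_force: [0.0, 0.2, -2.1]
grip_width: 0.0323
gripper_force: 40.4
```

Request:
send_rows(
  steps=[
    {"dx":0,"dy":0,"dz":-5,"yaw":0,"gripper":0},
    {"dx":0,"dy":0,"dz":-11,"yaw":0,"gripper":0},
    {"dx":0,"dy":0,"dz":-14,"yaw":0,"gripper":0},
    {"dx":0,"dy":0,"dz":-14,"yaw":0,"gripper":0},
    {"dx":0,"dy":0,"dz":-14,"yaw":0,"gripper":0},
  ],
)

```text
clock: 37.62
tcp_pos: [0.4546, -0.3569, 0.2623]
orientation: [-2.782, -1.456, 0.0]
contact_force: [0.6, -0.2, -2.0]
grip_width: 0.0329
gripper_force: 40.5
```

Request:
send_rows(
  steps=[
    {"dx":5.5,"dy":-1,"dz":0,"yaw":-8,"gripper":0},
    {"dx":11.5,"dy":-2.5,"dz":0,"yaw":-16,"gripper":0},
    {"dx":17,"dy":-4,"dz":0,"yaw":-24,"gripper":0},
    {"dx":22.5,"dy":-6,"dz":0,"yaw":-33,"gripper":0},
    {"dx":27,"dy":-8,"dz":0,"yaw":-41.6,"gripper":0},
  ],
)

```text
clock: 38.25
tcp_pos: [0.5428, -0.0873, 0.2612]
orientation: [-2.076, -2.355, 0.003]
contact_force: [0.1, -0.0, -2.5]
grip_width: 0.0328
gripper_force: 40.5
```

```bash
python3 -c "
from h import *
plan((.555,-.0395,.262,7))"
```

```text
t 38.25 tcp [ 0.5428 -0.0873  0.2612] ydir 7.2 w 0.0328 gf 40.47156124608591 tilt z [-0.0029 -0.     -1.    ]
[ 4.59  1.81 -0.08] yaw 0.2
```

Request:
send_rows(
  steps=[
    {"dx":4.6,"dy":1.8,"dz":0,"yaw":0,"gripper":0},
    {"dx":4.6,"dy":1.8,"dz":0,"yaw":0,"gripper":0},
    {"dx":4.6,"dy":1.8,"dz":0,"yaw":0,"gripper":0},
    {"dx":4.6,"dy":1.8,"dz":5,"yaw":0,"gripper":0},
    {"dx":4.6,"dy":1.8,"dz":10,"yaw":0,"gripper":0},
  ],
)

```text
clock: 38.88
tcp_pos: [0.5554, -0.0441, 0.1617]
orientation: [2.087, 2.347, 0.001]
contact_force: [0.6, 0.1, -2.3]
grip_width: 0.0327
gripper_force: 40.5
```

Request:
send_rows(
  steps=[
    {"dx":0,"dy":0,"dz":4,"yaw":0,"gripper":0},
    {"dx":0,"dy":0,"dz":4,"yaw":0,"gripper":0},
    {"dx":0,"dy":0,"dz":4,"yaw":0,"gripper":0},
    {"dx":0,"dy":0,"dz":4,"yaw":0,"gripper":0},
  ],
)

```text
clock: 39.38
tcp_pos: [0.5569, -0.0429, 0.1247]
orientation: [2.084, 2.348, 0.004]
contact_force: [-0.1, 0.4, -2.1]
grip_width: 0.0326
gripper_force: 40.6
```

```bash
python3 -c "
from h import *
plan((.555,-.0395,.1075,7))"
```

```text
t 39.38 tcp [ 0.5569 -0.0429  0.1247] ydir 6.8 w 0.0326 gf 40.59306089300662 tilt z [ 3.2e-03  3.0e-04 -1.0e+00]
[ 0.36 -0.15  1.71] yaw -0.2
```

Request:
send_rows(
  steps=[
    {"dx":0.3,"dy":-0.2,"dz":1.0,"yaw":0,"gripper":0},
    {"dx":0.3,"dy":-0.2,"dz":1.6,"yaw":0,"gripper":0},
    {"dx":0.3,"dy":-0.2,"dz":1.6,"yaw":0,"gripper":0},
    {"dx":0.3,"dy":-0.2,"dz":1.6,"yaw":0,"gripper":0},
    {"dx":0.3,"dy":-0.2,"dz":1.6,"yaw":0,"gripper":0},
  ],
)

```text
clock: 40.0
tcp_pos: [0.5532, -0.0393, 0.107]
orientation: [-2.084, -2.35, -0.001]
contact_force: [-1.7, 0.7, 4.1]
grip_width: 0.0324
gripper_force: 41.3
```

Request:
send_rows(
  steps=[
    {"dx":0,"dy":0,"dz":0,"yaw":0,"gripper":0.6},
    {"dx":0,"dy":0,"dz":0,"yaw":0,"gripper":1},
    {"dx":0,"dy":0,"dz":0,"yaw":0,"gripper":1},
    {"dx":0,"dy":0,"dz":-5,"yaw":0,"gripper":1},
    {"dx":0,"dy":0,"dz":-11,"yaw":0,"gripper":1},
  ],
)

```text
clock: 40.62
tcp_pos: [0.5525, -0.0396, 0.2171]
orientation: [-2.084, -2.349, 0.004]
contact_force: [1.0, 0.5, 1.4]
grip_width: 0.0852
gripper_force: 0.0
```

Request:
send_rows(
  steps=[
    {"dx":0,"dy":0,"dz":-5,"yaw":0,"gripper":1},
    {"dx":-6,"dy":0,"dz":-5,"yaw":9,"gripper":1},
    {"dx":-12,"dy":-1,"dz":-5,"yaw":18,"gripper":1},
    {"dx":-18,"dy":-2,"dz":-5,"yaw":27,"gripper":1},
    {"dx":-24,"dy":-3,"dz":-5,"yaw":36,"gripper":1},
  ],
)

```text
clock: 41.25
tcp_pos: [0.5521, -0.283, 0.2668]
orientation: [2.712, 1.585, 0.001]
contact_force: [0.2, 0.4, -0.6]
grip_width: 0.0853
gripper_force: 0.0
```

```bash
python3 -c "
from h import *
plan((.521,-.367,.23,-35))"
```

```text
t 41.25 tcp [ 0.5521 -0.283   0.2668] ydir -29.4 w 0.0853 gf 0.0 tilt z [ 5.e-04  1.e-04 -1.e+00]
[-8.84  1.42  3.68] yaw 5.6
```

Request:
send_rows(
  steps=[
    {"dx":-5,"dy":0.8,"dz":0,"yaw":5.6,"gripper":1},
    {"dx":-8.8,"dy":1.4,"dz":2,"yaw":5.6,"gripper":1},
    {"dx":-8.8,"dy":1.4,"dz":3.7,"yaw":5.6,"gripper":1},
    {"dx":-8.8,"dy":1.4,"dz":3.7,"yaw":5.6,"gripper":1},
    {"dx":-8.8,"dy":1.4,"dz":3.7,"yaw":5.6,"gripper":1},
  ],
)

```text
clock: 41.88
tcp_pos: [0.5226, -0.3638, 0.23]
orientation: [-2.782, -1.46, -0.001]
contact_force: [1.2, -0.6, -0.1]
grip_width: 0.0852
gripper_force: 0.0
```

```bash
python3 -c "
from h import *
plan((.521,-.367,.103,-35))
F=look('g')
bottles(F['scene'],[.33,-.45],[.6,-.25]);bottles(F['scene'],[.5,-.15],[.62,.08])"
```

```text
t 41.88 tcp [ 0.5226 -0.3638  0.23  ] ydir -34.6 w 0.0852 gf 0.0 tilt z [ 5.e-04  4.e-04 -1.e+00]
[-0.36  0.04 12.7 ] yaw 0.4
   white 72 circle  mean [ 0.522  -0.3679  0.1286] top 0.1435
   teal 33 circle [0.5774 0.0336] mean [0.5609 0.0315 0.0786] top 0.0964
   white 54 circle  mean [0.5474 0.0296 0.1311] top 0.1446
   white 61 circle  mean [ 0.555  -0.0412  0.131 ] top 0.1434
```

Request:
send_rows(
  steps=[
    {"dx":-0.3,"dy":0,"dz":6,"yaw":0,"gripper":1},
    {"dx":-0.3,"dy":0,"dz":10,"yaw":0,"gripper":1},
    {"dx":-0.3,"dy":0,"dz":12.7,"yaw":0,"gripper":1},
    {"dx":-0.3,"dy":0,"dz":12.7,"yaw":0,"gripper":1},
    {"dx":-0.3,"dy":0,"dz":12.7,"yaw":0,"gripper":0},
  ],
)

```text
clock: 42.6
tcp_pos: [0.5207, -0.368, 0.1044]
orientation: [2.781, 1.457, 0.002]
contact_force: [0.5, 0.8, 0.7]
grip_width: 0.0699
gripper_force: 0.0
```

Request:
send_rows(
  steps=[
    {"dx":0,"dy":0,"dz":0,"yaw":0,"gripper":0},
    {"dx":0,"dy":0,"dz":0,"yaw":0,"gripper":0},
    {"dx":0,"dy":0,"dz":0,"yaw":0,"gripper":0},
    {"dx":0,"dy":0,"dz":0,"yaw":0,"gripper":0},
    {"dx":0,"dy":0,"dz":-2,"yaw":0,"gripper":0},
  ],
)

```text
clock: 43.22
tcp_pos: [0.5191, -0.3668, 0.1226]
orientation: [-2.781, -1.456, 0.002]
contact_force: [-0.1, -0.4, -1.7]
grip_width: 0.0325
gripper_force: 40.3
```

Request:
send_rows(
  steps=[
    {"dx":0,"dy":0,"dz":-5,"yaw":0,"gripper":0},
    {"dx":0,"dy":0,"dz":-11,"yaw":0,"gripper":0},
    {"dx":0,"dy":0,"dz":-14,"yaw":0,"gripper":0},
    {"dx":0,"dy":0,"dz":-14,"yaw":0,"gripper":0},
    {"dx":0,"dy":0,"dz":-14,"yaw":0,"gripper":0},
  ],
)

```text
clock: 43.85
tcp_pos: [0.5193, -0.3669, 0.262]
orientation: [-2.782, -1.456, 0.0]
contact_force: [0.1, -0.8, -2.9]
grip_width: 0.0325
gripper_force: 40.5
```

Request:
send_rows(
  steps=[
    {"dx":4.5,"dy":-2,"dz":0,"yaw":-9,"gripper":0},
    {"dx":9,"dy":-4,"dz":0,"yaw":-18,"gripper":0},
    {"dx":13,"dy":-6,"dz":0,"yaw":-27,"gripper":0},
    {"dx":17,"dy":-8,"dz":0,"yaw":-35,"gripper":0},
    {"dx":18.7,"dy":-10,"dz":0,"yaw":-41.6,"gripper":0},
  ],
)

```text
clock: 44.48
tcp_pos: [0.5441, -0.1533, 0.2609]
orientation: [-2.074, -2.356, 0.002]
contact_force: [0.4, -0.8, -1.6]
grip_width: 0.0328
gripper_force: 40.5
```

```bash
python3 -c "
from h import *
plan((.5635,-.1112,.262,7))"
```

```text
t 44.48 tcp [ 0.5441 -0.1533  0.2609] ydir 7.3 w 0.0328 gf 40.521150638815016 tilt z [-3.1e-03  8.0e-04 -1.0e+00]
[ 3.93  2.46 -0.11] yaw 0.3
```

Request:
send_rows(
  steps=[
    {"dx":3.9,"dy":2.5,"dz":0,"yaw":0,"gripper":0},
    {"dx":3.9,"dy":2.5,"dz":0,"yaw":0,"gripper":0},
    {"dx":3.9,"dy":2.5,"dz":0,"yaw":0,"gripper":0},
    {"dx":3.9,"dy":2.5,"dz":5,"yaw":0,"gripper":0},
    {"dx":3.9,"dy":2.5,"dz":10,"yaw":0,"gripper":0},
  ],
)

```text
clock: 45.1
tcp_pos: [0.564, -0.1166, 0.1616]
orientation: [2.087, 2.347, 0.0]
contact_force: [0.4, 0.6, -2.2]
grip_width: 0.0324
gripper_force: 40.6
```

Request:
send_rows(
  steps=[
    {"dx":0,"dy":0,"dz":4,"yaw":0,"gripper":0},
    {"dx":0,"dy":0,"dz":4,"yaw":0,"gripper":0},
    {"dx":0,"dy":0,"dz":4,"yaw":0,"gripper":0},
    {"dx":0,"dy":0,"dz":4,"yaw":0,"gripper":0},
  ],
)

```text
clock: 45.6
tcp_pos: [0.5655, -0.1159, 0.1247]
orientation: [2.084, 2.348, 0.003]
contact_force: [0.3, -0.5, -1.3]
grip_width: 0.0326
gripper_force: 40.6
```

```bash
python3 -c "
from h import *
plan((.5635,-.1112,.1075,7))"
```

```text
t 45.6 tcp [ 0.5655 -0.1159  0.1247] ydir 6.8 w 0.0326 gf 40.633525263983756 tilt z [ 3.2e-03 -3.0e-04 -1.0e+00]
[ 0.49 -0.15  1.72] yaw -0.2
```

Request:
send_rows(
  steps=[
    {"dx":0.4,"dy":-0.1,"dz":1.0,"yaw":0,"gripper":0},
    {"dx":0.4,"dy":-0.1,"dz":1.6,"yaw":0,"gripper":0},
    {"dx":0.4,"dy":-0.1,"dz":1.6,"yaw":0,"gripper":0},
    {"dx":0.4,"dy":-0.1,"dz":1.6,"yaw":0,"gripper":0},
    {"dx":0.4,"dy":-0.1,"dz":1.6,"yaw":0,"gripper":0},
  ],
)

```text
clock: 46.22
tcp_pos: [0.5632, -0.1113, 0.1071]
orientation: [2.085, 2.35, 0.001]
contact_force: [-2.6, 1.0, 5.3]
grip_width: 0.0326
gripper_force: 41.4
```

Request:
send_rows(
  steps=[
    {"dx":0,"dy":0,"dz":0,"yaw":0,"gripper":0.6},
    {"dx":0,"dy":0,"dz":0,"yaw":0,"gripper":1},
    {"dx":0,"dy":0,"dz":0,"yaw":0,"gripper":1},
    {"dx":0,"dy":0,"dz":-5,"yaw":0,"gripper":1},
    {"dx":0,"dy":0,"dz":-11,"yaw":0,"gripper":1},
  ],
)

```text
clock: 46.85
tcp_pos: [0.5621, -0.1112, 0.217]
orientation: [-2.084, -2.349, 0.004]
contact_force: [1.3, 0.3, 0.2]
grip_width: 0.085
gripper_force: 0.0
```

Request:
send_rows(
  steps=[
    {"dx":0,"dy":0,"dz":-5,"yaw":0,"gripper":1},
    {"dx":-6,"dy":0,"dz":-5,"yaw":9,"gripper":1},
    {"dx":-12,"dy":0,"dz":-5,"yaw":18,"gripper":1},
    {"dx":-18,"dy":0,"dz":-5,"yaw":27,"gripper":1},
    {"dx":-24,"dy":0,"dz":-5,"yaw":36,"gripper":1},
  ],
)

```text
clock: 47.48
tcp_pos: [0.5918, -0.3511, 0.2666]
orientation: [-2.712, -1.585, -0.0]
contact_force: [0.9, -0.6, -0.1]
grip_width: 0.0852
gripper_force: 0.0
```

Request:
send_rows(
  steps=[
    {"dx":0,"dy":0,"dz":0,"yaw":0,"gripper":1},
    {"dx":0,"dy":0,"dz":0,"yaw":0,"gripper":1},
    {"dx":0,"dy":0,"dz":0,"yaw":0,"gripper":1},
  ],
)

```text
clock: 47.85
tcp_pos: [0.5922, -0.3479, 0.2666]
orientation: [-2.706, -1.594, -0.001]
contact_force: [1.0, -0.3, 0.4]
grip_width: 0.085
gripper_force: 0.0
```

```bash
python3 -c "
from h import *
F=look('z')
for n,f in F.items():
    print(n);bottles(f,[.5,-.16],[.62,.08])
    P=cloud(f)
    r=(mask(f,'red')|mask(f,'red2'))&box(P,[.45,.24,.02],[.6,.36,.09]);print('red',P[r].mean(0))
a=F['scene']['color'][100:300,230:480,::-1];b=F['top']['color'][100:300,170:420,::-1]
cv2.imwrite('pics/z.png',cv2.resize(np.hstack([a,b]),None,fx=1.6,fy=1.6))"
```

```text
scene
   teal 37 circle [0.5773 0.0321] mean [0.5608 0.0312 0.0771] top 0.0974
   yellow 37 circle [ 0.5843 -0.032 ] mean [ 0.5682 -0.0367  0.0771] top 0.0952
   white 59 circle  mean [0.5473 0.0294 0.1311] top 0.1445
   white 67 circle  mean [ 0.5554 -0.0414  0.1318] top 0.1458
   white 66 circle  mean [ 0.5659 -0.1131  0.1312] top 0.1451
red [0.51865896 0.29572118 0.06607823]
top
   yellow 15 circle [ 0.5529 -0.0389] mean [ 0.5438 -0.0258  0.0712] top 0.0978
   white 50 circle  mean [ 0.5633 -0.1107  0.1299] top 0.1451
   white 32 circle  mean [ 0.5505 -0.0397  0.1344] top 0.1469
   white 44 circle  mean [0.5433 0.0313 0.1312] top 0.1469
red [0.51509463 0.29806597 0.06658816]
```

View pics/z.png

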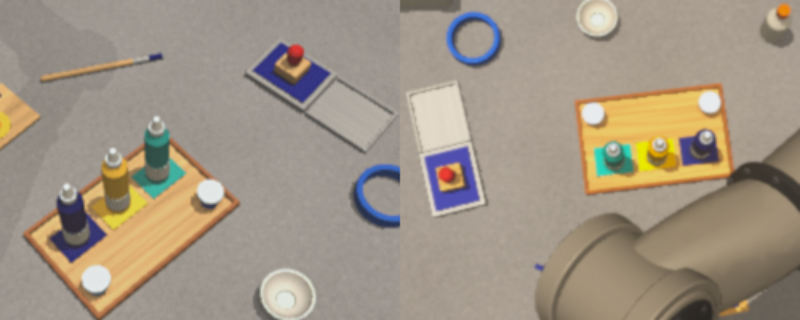

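All three bottles stand upright on their own spots, about 3 mm or less from centre. The stamp stands knob up on the pad, and the arm is clear.

```bash
python3 -c "
from bench import workorder
print(workorder.hand_in())"
```

```text
the job is handed in; nothing more can be done
None
```

The job is handed in at about 48 s: by my last camera check, each bottle stands upright about 3 mm or less from the centre of its own spot, and the stamp stands knob up in the middle of the ink pad; no verdict came back.

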